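# Put the microscope parts away in their rests and on the pinned stage base

### The arm

A 6-joint arm with a two-finger parallel gripper is mounted at the origin on the work surface. World frame = base frame: x ahead of the robot, y to its left, z up, the work surface at z = 0. Lengths are in m, angles in rad, forces in N, time in s.
With the tool pointing down it reaches from about 0.25 to 0.725 m from the base axis. Payload 9.7 kg.
Tool frame: the origin (TCP) lies on the centre line of the jaws, within the pads' length; the fingertips stand 17 mm ahead of it and the grasp point (between the pads) lies 2 mm behind it; z points along the fingers, y is the direction in which the jaws open and shut (so a half turn about z gives the same grasp; the last joint's range is limited). The gripper opens to 85 mm and grips with 20 to 120 N. Pads are 22 mm wide; open, the fingers measure 114 mm over their backs; the gripper's body (76 mm by 85 mm) begins 54 mm behind the grasp point. The pads swing forward as they close: fully open they stand 13 mm farther back than shut.
Start: joints at [1.254, 0.087, 0.176, 1.66, 0, 1.571], TCP at [0.171, 0.523, 0.248] pointing down, gripper open.
Joint ranges: [-3.13, 3.13], [-0.85, 1.81], [-1.15, 1.24], [-2.2, 2.28], [-1.44, 1.52], [-3.14, 3.14]. Speed limits (rad/s): [2.22, 2.22, 2.57, 3.14, 3.14, 3.14].

### API

Orientations are given as a rotation vector (axis times angle).
In Python, from workcell import arm gives the robot as it stands.
- The arm moves only by the shell command python3 -m pendant 'ROWS' [FORCE]. ROWS is JSON, a list of rows, each an object with "hand": the opening in per cent of the stroke, from 0 (shut) to 100 (fully open); "offset": the shift along the world's x, y, z in cm, a list of three; "delta_rot": the turn, a rotation vector about the world's x, y, z in rad, a list of three. A call has 1 to 12 rows; each row shifts and turns the commanded pose from where the row before left it; what a row does not reach is not made up. A row lasts 1/12 s, in which the tool goes at most 41.7 mm and 7.16 degrees, less where a joint would pass 70% of its speed; a pose out of reach is approached as far as the arm can. A call with a gripper value outside its range is refused whole. The fingers move at their own pace and stop on an object; FORCE is the grip in N (left out, the last holds). Time passes only in rows, so rows that do not move let the fingers close. It gives the time, the measured TCP pose, the force and the opening at its end, in the units of the state.
- arm.read_state(): the state, without advancing time (a new reading comes with each control period).
- arm.read_camera(name): name is "side" or "top"; returns a dict with "img" (384x512x3 uint8, red, green, blue), "mtx" (3x3 intrinsics, pixels), "pose" (4x4, takes a point from camera to world coordinates). Camera axes: x right, y up, looking along -z (the intrinsics and any distortion apply to the point x, -y, -z); pixel columns grow to the right and rows downward; lengths in m; the calibration is good to about 2 mm. A picture is of the moment at which its call begins. There is no depth.
- arm.finish_job(): hands the job in, once; it reports no verdict.
Trained networks look in a picture, given as the dict that the camera call returned (one of the last four; its "shot" number tells which), for a name from the list of things; names that differ only in an ending like _2 or _b are one class to them, and where a whole thing is asked for, a point or a joint stands for the part that bears it (a point fixed in the world has none). Each returns a list of dicts, best first, with "p" (0 to 1); they miss things now and then, are a little off and sometimes report something else, mostly with a low value. They report only what shows in the picture. A call takes as long as a camera call.
- arm.spot_in(picture, name): "extent" ([left, top, right, bottom] in pixels, round what is visible of it).
The state is a dict: "time_s": time; "joint_positions": joint angles; "joint_velocities": joint speeds; "joint_torque": joint torques, N m; "ee_pos": TCP position; "tool_rot": TCP orientation; "ft_force": force on the tool from outside, world axes, zero at the start; "wrist_torque": the same for the moment, N m; "gripper_width": finger opening in m.
Only numpy, scipy, OpenCV 4.12 (cv2) and the standard library are available. Lean on these libraries where they do the work, as an engineer would, in place of code of your own. Each camera call takes 0.05 s, during which the arm holds its last target.

### The job

Put the four loose microscope parts in their own places: stand the large lens barrel in the large round rest, the small lens barrel in the small round rest and the filter cube in the square rest, each flat on the floor inside the rim, and seat the stage plate fully down on the stage base with both pins through its holes. They are precision parts: keep them upright, set them down rather than drop them, and leave the sample jar and the dish where they stand.

Things in the scene. Friction and masses are not known exactly. Their poses are not given: they have to be found in the camera images.
- lens_large_center (a point): Large lens barrel: upright black cylinder with an aluminium ring and a glass top, 56 mm diameter, 60 mm tall, about 0.35 kg, loose on the bench. The point is its centre, 30 mm above its underside; z is its axis, up.
- lens_small_center (a point): Small lens barrel: upright black cylinder with an aluminium ring and a glass top, 34 mm diameter, 50 mm tall, about 0.15 kg, loose on the bench. The point is its centre, 25 mm above its underside; z is its axis, up.
- filter_cube_center (a point): Filter cube: dark steel block 46 x 46 mm, 50 mm tall, with round glass windows on its top and two sides, about 0.18 kg, loose on the bench, its sides turned by up to 0.35 rad from the world axes. The point is its centre, 25 mm above its underside; x and y are square to its sides, z up.
- stage_plate_center (a point): Stage plate: loose aluminium plate 70 (x) by 120 (y) by 8 mm, 0.3 kg, turned up to 0.35 rad. Two 14 mm through holes on its y axis, 42 mm either side of the middle. On its middle a black grip bar 16 mm wide (x), 40 mm long (y), from 8 to 42 mm above the underside. Point: the middle, 21 mm above the underside (inside the bar); z up. Fits either way round (half turn).
- rest_large: Large round rest, a shallow grey dish, 72 mm diameter inside the rim, 82 mm outside, for the large lens barrel. Fixed to the bench; may be turned by up to 0.35 rad. Origin: centre of its underside, on the bench; z up. Its floor is 3 mm above the bench, its rim is 5 mm thick and its top is 7 mm above the bench.
- rest_small: Small round rest, a shallow grey dish, 50 mm diameter inside the rim, 60 mm outside, for the small lens barrel. Fixed to the bench; may be turned by up to 0.35 rad. Origin: centre of its underside, on the bench; z up. Its floor is 3 mm above the bench, its rim is 5 mm thick and its top is 7 mm above the bench.
- rest_square: Square rest, a shallow grey tray, 62 x 62 mm inside the rim, 72 x 72 mm outside, for the filter cube, whose sides go parallel to the tray's. x and y are square to its sides. Fixed to the bench; may be turned by up to 0.35 rad. Origin: centre of its underside, on the bench; z up. Its floor is 3 mm above the bench, its rim is 5 mm thick and its top is 7 mm above the bench.
- stage_base: Stage base: fixed dark steel block 70 (x) by 120 (y) by 14 mm high, turned up to 0.35 rad. Two steel pins on its y axis, 42 mm either side of the middle: 10 mm diameter up to 16 mm above the block, tapering to 4 mm at 22 mm above it. Origin: centre of its underside, on the bench; z up. The seated plate's underside lies on the block's top.
- sample_jar: Bystander: amber jar with a white cap, 50 mm diameter, 70 mm tall, loose, at one edge of the work. Origin: centre of its underside. Not to be moved.
- dish: Bystander: round lidded dish, 60 mm diameter, 16 mm high, loose, at one edge of the work. Origin: centre of its underside. Not to be moved.

How it is judged:
At the end, for the whole second after the job is handed in: Both lens barrels within 12 mm and the filter cube within 14 mm of the middle of their own rests, on the rest floor; stage plate within 6 mm and 0.12 rad of the stage base (either way round), flat on it; all heights within 3 mm, tilts under 0.08 rad, released and at rest (horizontal distance between lens_large_center and rest_large below 0.012 m and z of lens_large_center in the frame of rest_large between 0.03 and 0.036 m and angle between each of lens_large_center, lens_small_center, filter_cube_center, stage_plate_center's own z axis and vertical below 0.08 rad and linear speed of each of lens_large, lens_small, filter_cube, stage_plate below 0.02 m/s and angular speed of each of lens_large, lens_small, filter_cube, stage_plate below 0.2 rad/s and contact force between the fingers and lens_large below 0.1 N and horizontal distance between lens_small_center and rest_small below 0.012 m and z of lens_small_center in the frame of rest_small between 0.025 and 0.031 m and contact force between the fingers and lens_small below 0.1 N and horizontal distance between filter_cube_center and rest_square below 0.014 m and z of filter_cube_center in the frame of rest_square between 0.025 and 0.031 m and contact force between the fingers and filter_cube below 0.1 N and horizontal distance between stage_plate_center and stage_base below 0.006 m and z of stage_plate_center in the frame of stage_base between 0.032 and 0.038 m and contact force between the fingers and stage_plate below 0.1 N and angle between the y axis of stage_plate_center and the y axis of stage_base, either way round below 0.12 rad); the robot touches nothing.
It fails at once if a lens barrel, the filter cube or the stage plate is tipped by more than 0.6 rad (angle between any of lens_large_center, lens_small_center, filter_cube_center, stage_plate_center's own z axis and vertical above 0.6 rad).
It fails at once if one of the four parts is dropped or thrown (moves faster than 0.75 m/s while the fingers do not touch it, a fall of about 3 cm) ((contact force between the fingers and lens_large below 0.05 N and linear speed of lens_large above 0.75 m/s) or (contact force between the fingers and lens_small below 0.05 N and linear speed of lens_small above 0.75 m/s) or (contact force between the fingers and filter_cube below 0.05 N and linear speed of filter_cube above 0.75 m/s) or (contact force between the fingers and stage_plate below 0.05 N and linear speed of stage_plate above 0.75 m/s)).
It fails at once if the sample jar or the dish is moved by more than 20 mm (distance of any of sample_jar, dish from where it was at the start of the episode above 0.02 m).
It also fails if it takes over 120 s, if anything falls off the work surface, if the arm or the gripper's body presses on something with over 40 N, if the wrist force passes 120 N, or if a joint passes its speed limit or range.

## Working session

There is one attempt and no reset: what is moved stays moved. The work goes in short steps, Python scripts to look and compute and a shell command to move; the robot and the scene stay as the last step left them, time stands still between calls to the robot, and variables do not carry over. Pictures are saved under pics/ and viewed, and the job is handed in when it is done.

```bash
mkdir -p pics; ls; cat > h.py <<'E'
import numpy as np, cv2
from workcell import arm
E
python3 - <<'E'
from h import *
s=arm.read_state(); print({k:np.round(v,4).tolist() for k,v in s.items()})
for n in ("top","side"):
    c=arm.read_camera(n); cv2.imwrite(f"pics/{n}0.png",c["img"][:,:,::-1]); print(n,c.keys(),c["mtx"],c["pose"].round(4))
    for t in ["lens_large_center","lens_small_center","filter_cube_center","stage_plate_center","rest_large","rest_small","rest_square","stage_base","sample_jar","dish"]:
        print(t,[(np.round(d["extent"],1).tolist(),round(d["p"],2)) for d in arm.spot_in(c,t)[:3]])
E
```

```text
pics
{'time_s': 0.0, 'joint_positions': [1.254, 0.0875, 0.1752, 1.6598, -0.0, 1.5708], 'joint_velocities': [-0.0011, 0.0005, 0.0009, 0.0019, -0.0011, -0.0002], 'joint_torque': [-0.0008, -52.0389, 46.4804, 0.0165, -0.0, 0.0], 'ee_pos': [0.1713, 0.5224, 0.2476], 'tool_rot': [-0.4956, -3.1021, 0.002], 'ft_force': [0.0532, 0.7246, 0.0201], 'wrist_torque': [0.0157, -0.0317, 0.0013], 'gripper_width': 0.0853}
top dict_keys(['img', 'mtx', 'pose', 'shot']) [[372.63795926   0.         250.58528643]
 [  0.         372.63795926 193.45384004]
 [  0.           0.           1.        ]] [[-0.0049  0.993  -0.1179  0.3998]
 [-0.9999 -0.0037  0.0112  0.0139]
 [ 0.0106  0.118   0.993   1.1805]
 [ 0.      0.      0.      1.    ]]
lens_large_center [([209.0, 208.8, 228.2, 229.8], 0.62)]
lens_small_center [([267.2, 225.3, 282.9, 237.8], 0.46)]
filter_cube_center [([157.5, 226.4, 175.5, 242.7], 0.71)]
stage_plate_center [([308.6, 222.0, 351.3, 248.9], 0.95)]
rest_large [([197.4, 150.3, 225.6, 176.2], 0.68)]
rest_small [([129.1, 175.8, 150.3, 194.1], 0.56)]
rest_square [([342.2, 175.4, 369.6, 204.1], 0.58)]
[... 398 characters left out ...]
482  0.63   -0.6942 -0.6347]
 [-0.0032  0.7397  0.6729  0.6661]
 [ 0.      0.      0.      1.    ]]
lens_large_center [([209.7, 169.6, 233.8, 197.3], 0.74)]
lens_small_center [([224.0, 218.8, 238.4, 241.6], 0.64)]
filter_cube_center [([184.3, 144.0, 202.2, 166.8], 0.75)]
stage_plate_center [([186.2, 125.8, 198.0, 138.6], 0.73), ([225.4, 268.4, 271.9, 329.2], 0.72)]
rest_large [([262.1, 159.2, 290.0, 179.3], 0.59), ([224.3, 220.3, 239.8, 243.4], 0.47)]
rest_small [([225.1, 271.0, 271.1, 326.9], 0.72)]
rest_square [([313.0, 291.4, 354.4, 328.1], 0.62)]
stage_base [([291.0, 206.0, 340.0, 245.1], 0.78)]
sample_jar [([296.3, 348.2, 325.7, 384.0], 0.57)]
dish [([184.6, 127.4, 202.1, 136.7], 0.67)]
```

```bash
python3 - <<'E'
import cv2
a=cv2.imread("pics/top0.png"); b=cv2.imread("pics/side0.png")
cv2.imwrite("pics/top0b.png",cv2.resize(a[135:265,95:415],None,fx=2.5,fy=2.5,interpolation=cv2.INTER_CUBIC))
cv2.imwrite("pics/side0b.png",cv2.resize(b[110:384,160:430],None,fx=2.1,fy=2.1,interpolation=cv2.INTER_CUBIC))
E
```

```text
(no output)
```

View pics/top0b.png

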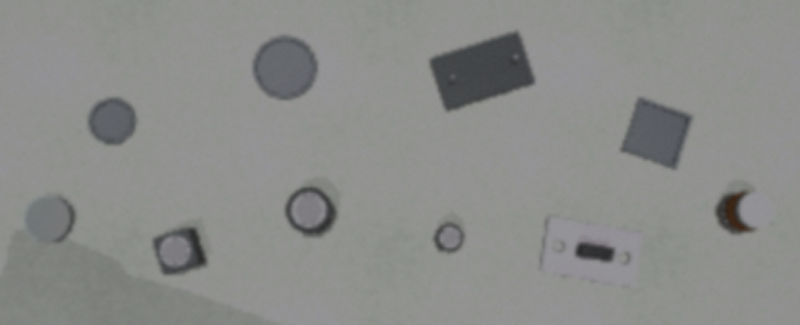

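View pics/side0b.png

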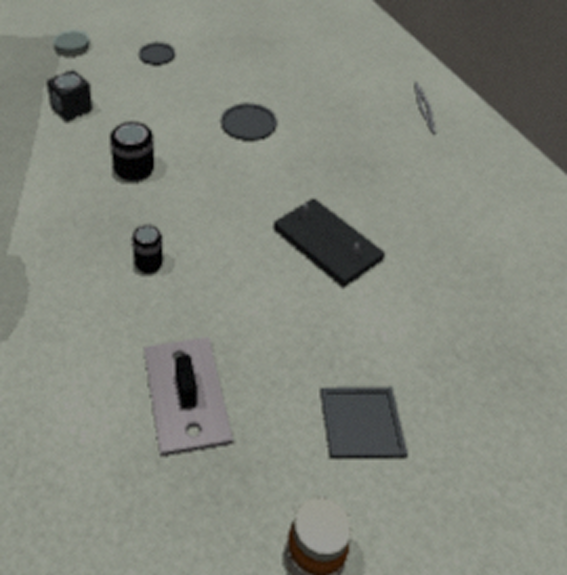

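```bash
cat > h.py <<'E'
import numpy as np, cv2
from scipy.optimize import minimize
from scipy.ndimage import map_coordinates, gaussian_filter
from workcell import arm
def proj(c,P):
    T=np.linalg.inv(c["pose"]); q=P@T[:3,:3].T+T[:3,3]
    q=q*[1,-1,-1]; u=q@c["mtx"].T; return u[:,:2]/u[:,2:]
def ray(c,uv,z):
    d=np.linalg.inv(c["mtx"])@[uv[0],uv[1],1]; d=c["pose"][:3,:3]@(d*[1,-1,-1]); o=c["pose"][:3,3]
    return o+d*(z-o[2])/d[2]
def cyl(r,z0,z1):
    t=np.linspace(0,2*np.pi,72,endpoint=False); return np.vstack([np.c_[r*np.cos(t),r*np.sin(t),0*t+z] for z in (z0,z1)])
def box(a,b,z0,z1): return np.array([[sx*a/2,sy*b/2,z] for sx in(-1,1) for sy in(-1,1) for z in(z0,z1)])
# (points, sign: +1 inside darker, 0 abs)
M={"lens_large_center":[(cyl(.028,0,.06),1)],"lens_small_center":[(cyl(.017,0,.05),1)],"filter_cube_center":[(box(.046,.046,0,.05),1)],
"stage_plate_center":[(box(.07,.12,0,.008),0),(box(.016,.04,.008,.042),1)],"rest_large":[(cyl(.041,0,.007),1)],"rest_small":[(cyl(.030,0,.007),1)],
"rest_square":[(box(.072,.072,0,.007),1)],"stage_base":[(box(.07,.12,0,.014),1)],"sample_jar":[(cyl(.025,0,.07),0)],"dish":[(cyl(.03,0,.016),0)]}
def place(P,x,y,th,z=0):
    c,s=np.cos(th),np.sin(th); return np.c_[P[:,0]*c-P[:,1]*s+x,P[:,0]*s+P[:,1]*c+y,P[:,2]+z]
def contour(c,P):
    h=cv2.convexHull(proj(c,P).astype(np.float32))[:,0]
    L=np.r_[h,h[:1]]; d=np.diff(L,axis=0); l=np.hypot(*d.T); s=np.r_[0,np.cumsum(l)]
    t=(np.arange(200)+.5)/200*s[-1]; i=np.clip(np.searchsorted(s,t)-1,0,len(l)-1)
    p=L[i]+d[i]*((t-s[i])/l[i])[:,None]; n=np.c_[d[i,1],-d[i,0]]/l[i][:,None]
    if ((p-h.mean(0))*n).sum()<0:n=-n
    return p,n
def gray(c): return gaussian_filter(c["img"].astype(float).mean(2),.6)
def score(cams,name,v,z=0):
    t=0
    for c,g in cams:
        for P,sg in M[name]:
            p,n=contour(c,place(P,*v,z)); a,b=p+.9*n,p-.9*n
            f=lambda q:map_coordinates(g,[q[:,1],q[:,0]],order=1,mode="nearest")
            d=f(a)-f(b); t+=(np.clip(d,-30,30) if sg else np.clip(abs(d),0,30)).mean()
    return t
def fit(cams,name,x,y,z=0,ths=None,r=.01):
    cams=[(c,gray(c)) for c in cams]; best=None
    rot="rest_square" in name or "stage" in name or "cube" in name
    if ths is None: ths=np.arange(-.35,.36,.1) if rot else [0]
    for th in ths:
        for dx in (-r,0,r):
            for dy in (-r,0,r):
                s=score(cams,name,(x+dx,y+dy,th),z)
                if best is None or s>best[0]: best=(s,x+dx,y+dy,th)
    f=(lambda v:-score(cams,name,v,z)) if rot else (lambda v:-score(cams,name,(v[0],v[1],0),z))
    v0=np.array(best[1:])
    o=minimize(f,v0,method="Nelder-Mead",options=dict(initial_simplex=np.vstack([v0,v0+[.006,0,0],v0+[0,.006,0],v0+[0,0,.08]]),xatol=1e-4,fatol=1e-3))
    return o.x,-o.fun
E
python3 - <<'E'
from h import *
import pickle
T=arm.read_camera("top");S=arm.read_camera("side"); pickle.dump((T,S),open("c0.pkl","wb"))
yawb={}
for n in M:
    d=arm.spot_in(T,n)
    e=max(d,key=lambda q:q["p"])["extent"] if d else None
    if e is None: print(n,"miss");continue
    x,y,_=ray(T,((e[0]+e[2])/2,(e[1]+e[3])/2),M[n][0][0][:,2].max()*.5)
    for ths in ([None] if "stage" not in n else [None]):
        r=[fit(cs,n,x,y,0,ths) for cs in ([T,S],[T],[S])]
    print(n,np.round([x,y],3),[(np.round(v,4).tolist(),round(s,1)) for v,s in r])
    for c,w in ((T,"top"),(S,"side")):
        im=c.setdefault("ov",cv2.resize(c["img"][:,:,::-1],None,fx=4,fy=4,interpolation=cv2.INTER_CUBIC))
        for P,_ in M[n]:
            h=cv2.convexHull(proj(c,place(P,*r[0][0])).astype(np.float32))
            cv2.polylines(im,[np.int32((h+.5)*4-.5)],True,(0,255,0),1)
cv2.imwrite("pics/ovt.png",cv2.resize(T["ov"][560:1040,400:1640],None,fx=.64,fy=.64,interpolation=cv2.INTER_AREA))
cv2.imwrite("pics/ovs.png",cv2.resize(S["ov"][440:1536,640:1720],None,fx=.54,fy=.54,interpolation=cv2.INTER_AREA))
E
```

```text
lens_large_center [0.459 0.099] [([0.4561, 0.099, 0.06], np.float64(59.9)), ([0.4571, 0.1003, 0.0433], np.float64(30.0)), ([0.4549, 0.099, 0.0], np.float64(30.0))]
lens_small_center miss
filter_cube_center [0.409 0.263] [([0.4088, 0.2613, 0.3243], np.float64(58.2)), ([0.4097, 0.261, 0.3589], np.float64(29.3)), ([0.4061, 0.2615, 0.3004], np.float64(29.8))]
stage_plate_center [ 0.409 -0.249] [([0.4026, -0.2525, -0.1528], np.float64(74.4)), ([0.4041, -0.2488, -0.186], np.float64(34.2)), ([0.4011, -0.2517, -0.1752], np.float64(42.3))]
rest_large [0.638 0.129] [([0.6418, 0.1356, 0.017], np.float64(59.8)), ([0.6428, 0.135, -0.0144], np.float64(30.0)), ([0.6398, 0.1355, 0.0548], np.float64(30.0))]
rest_small [0.564 0.358] [([0.5731, 0.354, 0.0036], np.float64(60.0)), ([0.5741, 0.3544, 0.0352], np.float64(30.0)), ([0.5704, 0.3544, 0.0889], np.float64(30.0))]
rest_square [ 0.545 -0.336] [([0.5551, -0.3401, -0.3443], np.float64(59.6)), ([0.556, -0.3399, -0.3483], np.float64(29.8)), ([0.5529, -0.3407, -0.3579], np.float64(30.0))]
stage_base miss
sample_jar [ 0.449 -0.436] [([0.4514, -0.4373, 0.0294], np.float64(29.3)), ([0.4547, -0.434, -0.0364], np.float64(18.1)), ([0.4602, -0.4284, -0.0196], np.float64(12.5))]
dish [0.451 0.429] [([0.4486, 0.4254, 0.0145], np.float64(38.6)), ([0.4502, 0.4255, 0.0411], np.float64(17.3)), ([0.4447, 0.4202, -0.0447], np.float64(26.1))]
```

View pics/ovt.png

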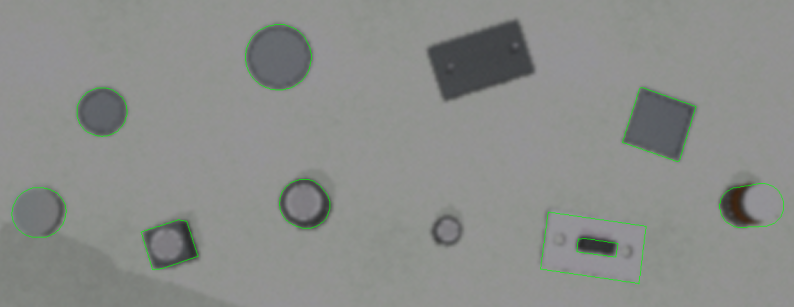

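View pics/ovs.png

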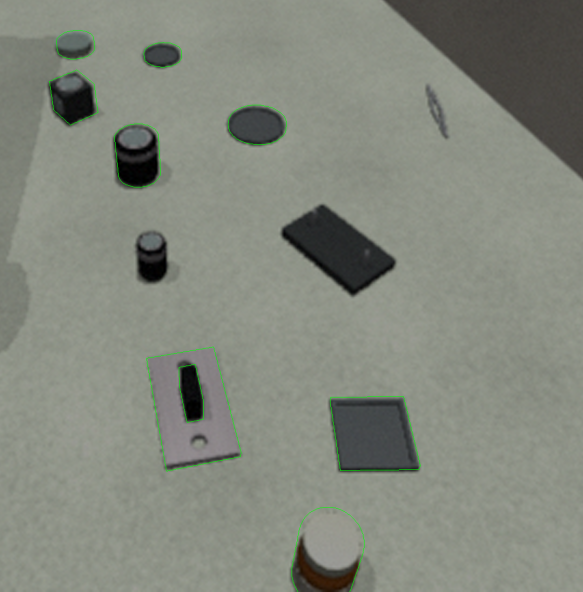

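```bash
sed -i 's/np.clip(d,-30,30)/np.clip(d,-100,100)/; s/np.clip(abs(d),0,30)/np.clip(abs(d),0,100)/' h.py
python3 - <<'E'
from h import *
import pickle
T,S=pickle.load(open("c0.pkl","rb"))
I={"lens_large_center":(.456,.099),"lens_small_center":ray(T,(274,231),.03)[:2],"filter_cube_center":(.409,.261),"stage_plate_center":(.403,-.25),"rest_large":(.641,.135),"rest_small":(.573,.354),"rest_square":(.555,-.34),"stage_base":ray(T,(288,163),.014)[:2],"dish":(.449,.425)}
for n,(x,y) in I.items():
    r=[fit(cs,n,x,y,0,None,.006) for cs in ([T,S],[T],[S])]
    print(n,[(np.round(v,4).tolist(),float(round(s,1))) for v,s in r])
    for c in (T,S):
        im=c.setdefault("ov",cv2.resize(c["img"][:,:,::-1],None,fx=5,fy=5,interpolation=cv2.INTER_CUBIC))
        for P,_ in M[n]:
            h=cv2.convexHull(proj(c,place(P,*r[1 if c is T else 2][0])).astype(np.float32))
            cv2.polylines(im,[np.int32((h+.5)*5-.5)],True,(0,255,0),1)
        if "stage" in n:
            for s in(-1,1):
                zz=[.008] if "plate" in n else [.014,.036]
                for q in proj(c,place(np.array([[0,s*.042,z] for z in zz]),*r[1 if c is T else 2][0])): cv2.circle(im,tuple(np.int32((q+.5)*5)),2,(0,0,255),-1)
cv2.imwrite("pics/a1.png",T["ov"][700:1260,1300:1860]);cv2.imwrite("pics/a2.png",S["ov"][1000:1600,1000:1750])
cv2.imwrite("pics/a3.png",S["ov"][1300:1700,1050:1400])
E
```

```text
lens_large_center [([0.4545, 0.0994, -0.0003], 101.6), ([0.4571, 0.0991, 0.0366], 41.6), ([0.4535, 0.0996, 0.0146], 69.0)]
lens_small_center [([0.4212, -0.0703, 0.0143], 88.6), ([0.4239, -0.0709, 0.0322], 30.5), ([0.4206, -0.0703, 0.0122], 65.4)]
filter_cube_center [([0.4064, 0.2603, 0.3009], 93.0), ([0.4089, 0.2605, 0.3179], 38.7), ([0.405, 0.2603, 0.2748], 62.3)]
stage_plate_center [([0.4033, -0.2518, -0.1704], 130.6), ([0.4055, -0.2504, -0.1729], 55.9), ([0.4024, -0.2519, -0.1907], 84.5)]
rest_large [([0.6402, 0.1345, 0.0375], 90.7), ([0.6426, 0.1347, 0.0072], 33.2), ([0.6387, 0.1344, 0.0372], 62.6)]
rest_small [([0.5717, 0.3534, 0.0576], 89.2), ([0.5741, 0.3536, 0.0263], 34.3), ([0.57, 0.353, 0.014], 61.4)]
rest_square [([0.5536, -0.3409, -0.3571], 89.1), ([0.5562, -0.3399, -0.3491], 35.2), ([0.5531, -0.341, -0.3509], 59.7)]
stage_base [([0.6346, -0.1174, 0.3056], 111.8), ([0.6366, -0.1175, 0.3073], 45.5), ([0.6336, -0.1175, 0.3067], 71.8)]
dish [([0.4475, 0.426, 0.0424], 47.4), ([0.4501, 0.4263, 0.0185], 17.9), ([0.4448, 0.4256, -0.0113], 33.8)]
```

View pics/a1.png

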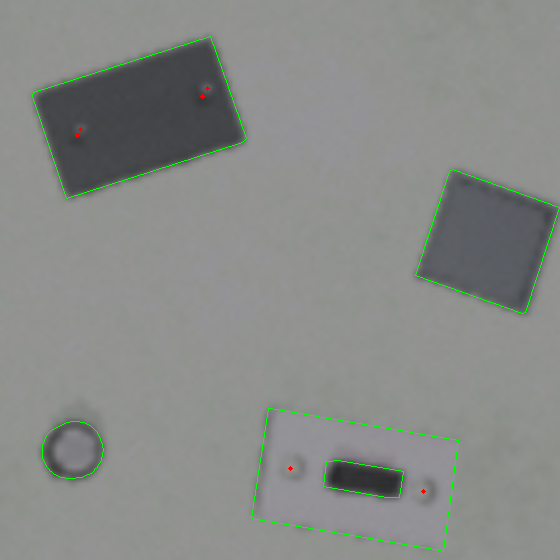

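View pics/a2.png

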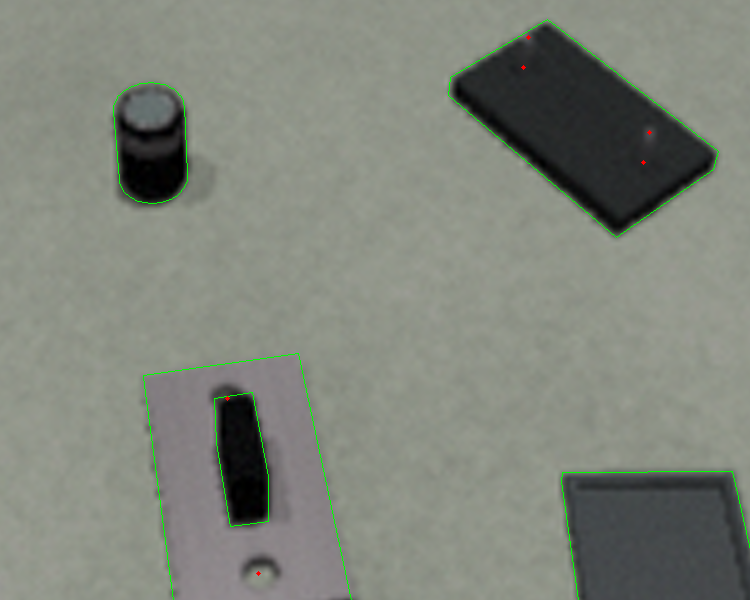

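View pics/a3.png

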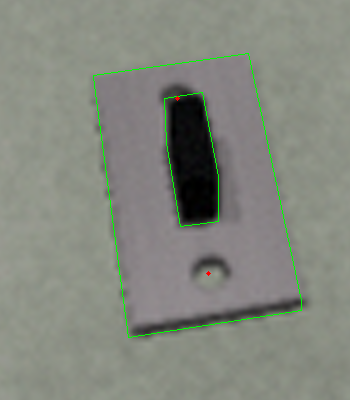

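```bash
python3 -m pendant '[{"hand":100,"offset":[2.36,-2.62,-0.8],"delta_rot":[0,0,-0.0954]},{"hand":100,"offset":[2.36,-2.62,-0.8],"delta_rot":[0,0,-0.0954]},{"hand":100,"offset":[2.36,-2.62,-0.8],"delta_rot":[0,0,-0.0954]},{"hand":100,"offset":[2.36,-2.62,-0.8],"delta_rot":[0,0,-0.0954]},{"hand":100,"offset":[2.36,-2.62,-0.8],"delta_rot":[0,0,-0.0954]},{"hand":100,"offset":[2.36,-2.62,-0.8],"delta_rot":[0,0,-0.0954]},{"hand":100,"offset":[2.36,-2.62,-0.8],"delta_rot":[0,0,-0.0954]},{"hand":100,"offset":[2.36,-2.62,-0.8],"delta_rot":[0,0,-0.0954]},{"hand":100,"offset":[2.36,-2.62,-0.8],"delta_rot":[0,0,-0.0954]},{"hand":100,"offset":[2.36,-2.62,-0.8],"delta_rot":[0,0,-0.0954]},{"hand":100,"offset":[0,0,0],"delta_rot":[0,0,0]},{"hand":100,"offset":[0,0,0],"delta_rot":[0,0,0]}]' 30
cat >> h.py <<'E'
from scipy.spatial.transform import Rotation as R
def st():
    s=arm.read_state(); m=R.from_rotvec(s["tool_rot"]).as_matrix()
    jaw=(np.arctan2(m[1,1],m[0,1])+np.pi/2)%np.pi-np.pi/2
    print("t",round(s["time_s"],2),"p",np.round(s["ee_pos"],4),"jaw",round(jaw,4),"zax",np.round(m[:,2],3),"F",np.round(s["ft_force"],1),"w",round(s["gripper_width"],4),"j",np.round(s["joint_positions"],2)); return s
E
python3 -c "
from h import *
st()"
```

```text
time_s: 2.7
ee_pos: [0.4081, 0.2592, 0.1678]
tool_rot: [-1.869, -2.525, 0.001]
ft_force: [-0.2, -0.1, -0.7]
gripper_width: 0.0855
t 2.7 p [0.4081 0.2592 0.1678] jaw 0.2967 zax [-0.001 -0.    -1.   ] F [-0.2 -0.1 -0.7] w 0.0855 j [ 0.57 -0.09 -0.15  1.51  0.    1.84]
```

```bash
python3 -m pendant '[{"hand":100,"offset":[0,0,-2.3],"delta_rot":[0,0,0]},{"hand":100,"offset":[0,0,-2.3],"delta_rot":[0,0,0]},{"hand":100,"offset":[0,0,-2.3],"delta_rot":[0,0,0]},{"hand":100,"offset":[0,0,-2.3],"delta_rot":[0,0,0]},{"hand":100,"offset":[0,0,-2.3],"delta_rot":[0,0,0]},{"hand":100,"offset":[-0.1,0.1,-2.3],"delta_rot":[0,0,0]},{"hand":100,"offset":[0,0,0],"delta_rot":[0,0,0]},{"hand":0,"offset":[0,0,0],"delta_rot":[0,0,0]},{"hand":0,"offset":[0,0,0],"delta_rot":[0,0,0]},{"hand":0,"offset":[0,0,0],"delta_rot":[0,0,0]},{"hand":0,"offset":[0,0,0],"delta_rot":[0,0,0]},{"hand":0,"offset":[0,0,0],"delta_rot":[0,0,0]}]' 30
python3 -c "
from h import *
st()"
```

```text
time_s: 3.7
ee_pos: [0.4072, 0.2624, 0.0322]
tool_rot: [1.864, 2.528, 0.005]
ft_force: [-0.9, 0.1, 6.5]
gripper_width: 0.0456
t 3.7 p [0.4072 0.2624 0.0322] jaw 0.3003 zax [ 0.002  0.002 -1.   ] F [-0.9  0.1  6.5] w 0.0456 j [ 0.57 -0.05 -0.38  1.24  0.    1.84]
```

```bash
python3 -m pendant '[{"hand":0,"offset":[0,0,0],"delta_rot":[0,0,0]},{"hand":0,"offset":[0,0,0],"delta_rot":[0,0,0]},{"hand":0,"offset":[0,0,1],"delta_rot":[0,0,0]},{"hand":0,"offset":[0,0,2],"delta_rot":[0,0,0]},{"hand":0,"offset":[0,0,3],"delta_rot":[0,0,0]},{"hand":0,"offset":[0,0,3],"delta_rot":[0,0,0]},{"hand":0,"offset":[0,0,3],"delta_rot":[0,0,0]},{"hand":0,"offset":[0,0,1],"delta_rot":[0,0,0]},{"hand":0,"offset":[0,0,0],"delta_rot":[0,0,0]},{"hand":0,"offset":[0,0,0],"delta_rot":[0,0,0]}]'
python3 -c "
from h import *
st(); print(arm.read_state()['ee_pos'])
c=arm.read_camera('side');cv2.imwrite('pics/g1.png',cv2.resize(c['img'][60:220,120:320,::-1],None,fx=3,fy=3))"
```

```text
time_s: 4.53
ee_pos: [0.4064, 0.2616, 0.1601]
tool_rot: [1.864, 2.528, 0.0]
ft_force: [-0.2, -0.5, -2.3]
gripper_width: 0.0455
t 4.53 p [0.4064 0.2616 0.1601] jaw 0.3 zax [ 0.  0. -1.] F [-0.2 -0.5 -2.3] w 0.0455 j [ 0.57 -0.09 -0.17  1.49 -0.    1.84]
[0.40641211 0.26163976 0.16006503]
```

View pics/g1.png

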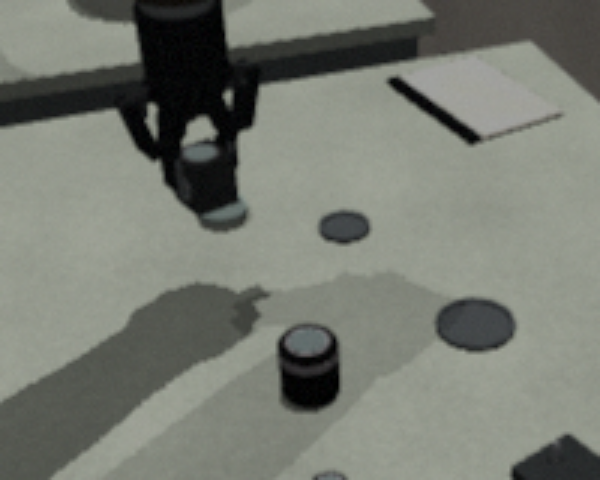

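```bash
R='x'; python3 -m pendant '[{"hand":0,"offset":[0.74,-3.01,0],"delta_rot":[0,0,-0.0326]},{"hand":0,"offset":[0.74,-3.01,0],"delta_rot":[0,0,-0.0326]},{"hand":0,"offset":[0.74,-3.01,0],"delta_rot":[0,0,-0.0326]},{"hand":0,"offset":[0.74,-3.01,0],"delta_rot":[0,0,-0.0326]},{"hand":0,"offset":[0.74,-3.01,0],"delta_rot":[0,0,-0.0326]},{"hand":0,"offset":[0.74,-3.01,0],"delta_rot":[0,0,-0.0326]},{"hand":0,"offset":[0.74,-3.01,0],"delta_rot":[0,0,-0.0326]},{"hand":0,"offset":[0.74,-3.01,0],"delta_rot":[0,0,-0.0326]},{"hand":0,"offset":[0.74,-3.01,0],"delta_rot":[0,0,-0.0326]},{"hand":0,"offset":[0.74,-3.01,0],"delta_rot":[0,0,-0.0326]}]'
python3 -m pendant '[{"hand":0,"offset":[0.74,-3.01,0],"delta_rot":[0,0,-0.0326]},{"hand":0,"offset":[0.74,-3.01,0],"delta_rot":[0,0,-0.0326]},{"hand":0,"offset":[0.74,-3.01,0],"delta_rot":[0,0,-0.0326]},{"hand":0,"offset":[0.74,-3.01,0],"delta_rot":[0,0,-0.0326]},{"hand":0,"offset":[0.74,-3.01,0],"delta_rot":[0,0,-0.0326]},{"hand":0,"offset":[0.74,-3.01,0],"delta_rot":[0,0,-0.0326]},{"hand":0,"offset":[0.74,-3.01,0],"delta_rot":[0,0,-0.0326]},{"hand":0,"offset":[0.74,-3.01,0],"delta_rot":[0,0,-0.0326]},{"hand":0,"offset":[0.74,-3.01,0],"delta_rot":[0,0,-0.0326]},{"hand":0,"offset":[0.74,-3.01,0],"delta_rot":[0,0,-0.0326]},{"hand":0,"offset":[0,0,0],"delta_rot":[0,0,0]},{"hand":0,"offset":[0,0,0],"delta_rot":[0,0,0]}]'
python3 -c "
from h import *
st();st()
T=arm.read_camera('top');S=arm.read_camera('side')
print(fit([T],'filter_cube_center',.555,-.34,.13,[-.35]),fit([S],'filter_cube_center',.555,-.34,.13,[-.35]))"
```

```text
time_s: 5.42
ee_pos: [0.4795, -0.0409, 0.1581]
tool_rot: [-2.25, -2.189, 0.003]
ft_force: [0.3, 0.3, -1.9]
gripper_width: 0.0455
time_s: 6.42
ee_pos: [0.5534, -0.3413, 0.1569]
tool_rot: [-2.574, -1.793, 0.003]
ft_force: [-0.3, 0.5, -1.9]
gripper_width: 0.0458
t 6.42 p [ 0.5534 -0.3413  0.1569] jaw -0.354 zax [-0.004  0.003 -1.   ] F [-0.3  0.5 -1.9] w 0.0458 j [-0.55  0.32  0.27  1.53  0.    1.37]
t 6.42 p [ 0.5534 -0.3413  0.1569] jaw -0.354 zax [-0.004  0.003 -1.   ] F [-0.3  0.5 -1.9] w 0.0458 j [-0.55  0.32  0.27  1.53  0.    1.37]
(array([ 0.55278046, -0.34553165, -0.19867657]), np.float64(16.279103185724388)) (array([ 0.54877041, -0.34241172, -0.29207204]), np.float64(39.441946145653006))
```

```bash
python3 -m pendant '[{"hand":0,"offset":[0.15,0.05,-2],"delta_rot":[0,0,0]},{"hand":0,"offset":[0,0,-2.5],"delta_rot":[0,0,0]},{"hand":0,"offset":[0,0,-2.5],"delta_rot":[0,0,0]},{"hand":0,"offset":[0,0,-2],"delta_rot":[0,0,0]},{"hand":0,"offset":[0,0,-1.5],"delta_rot":[0,0,0]},{"hand":0,"offset":[0,0,-1],"delta_rot":[0,0,0]},{"hand":0,"offset":[0,0,-0.4],"delta_rot":[0,0,0]},{"hand":0,"offset":[0,0,-0.3],"delta_rot":[0,0,0]},{"hand":0,"offset":[0,0,0],"delta_rot":[0,0,0]},{"hand":0,"offset":[0,0,0],"delta_rot":[0,0,0]}]'
python3 -c "
from h import *
st()
S=arm.read_camera('side');print(fit([S],'filter_cube_center',.553,-.341,.007,[-.35]));cv2.imwrite('pics/g2.png',cv2.resize(S['img'][190:350,260:440,::-1],None,fx=3,fy=3))"
```

```text
time_s: 7.35
ee_pos: [0.5563, -0.34, 0.0394]
tool_rot: [2.575, 1.798, 0.001]
ft_force: [-0.3, 0.3, -2.1]
gripper_width: 0.0458
t 7.35 p [ 0.5563 -0.34    0.0394] jaw -0.3518 zax [ 0.001 -0.001 -1.   ] F [-0.3  0.3 -2.1] w 0.0458 j [-0.55  0.34  0.07  1.3   0.    1.37]
(array([ 0.56215944, -0.3441613 , -0.36917704]), np.float64(8.00550954256588))
```

View pics/g2.png

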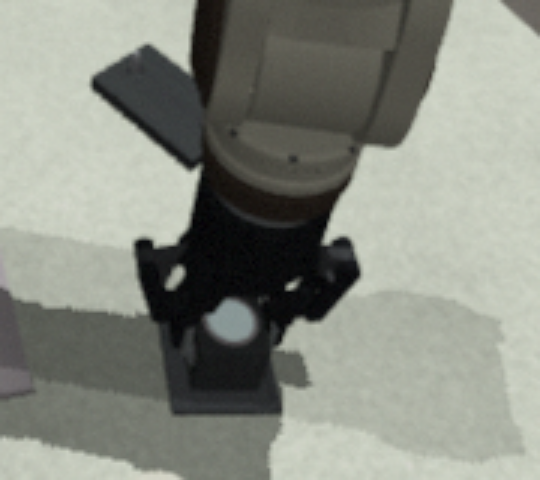

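```bash
python3 -m pendant '[{"hand":0,"offset":[0,0,-0.3],"delta_rot":[0,0,0]},{"hand":0,"offset":[0,0,-0.1],"delta_rot":[0,0,0]},{"hand":0,"offset":[0,0,0],"delta_rot":[0,0,0]},{"hand":0,"offset":[0,0,0],"delta_rot":[0,0,0]}]'
python3 -m pendant '[{"hand":0,"offset":[0,0,-0.1],"delta_rot":[0,0,0]},{"hand":0,"offset":[0,0,0],"delta_rot":[0,0,0]}]'
python3 -m pendant '[{"hand":0,"offset":[0,0,-0.1],"delta_rot":[0,0,0]},{"hand":0,"offset":[0,0,0],"delta_rot":[0,0,0]}]'
```

```text
time_s: 7.73
ee_pos: [0.5563, -0.3402, 0.0353]
tool_rot: [2.575, 1.797, 0.001]
ft_force: [-1.1, 0.4, 5.5]
gripper_width: 0.0456
time_s: 7.9
ee_pos: [0.5563, -0.3402, 0.0352]
tool_rot: [2.575, 1.797, 0.001]
ft_force: [-3.4, 2.2, 12.3]
gripper_width: 0.0455
time_s: 8.07
ee_pos: [0.5563, -0.3402, 0.0352]
tool_rot: [2.574, 1.797, 0.002]
ft_force: [-5.9, 3.3, 19.7]
gripper_width: 0.0456
```

```bash
python3 -m pendant '[{"hand":0,"offset":[0,0,0.2],"delta_rot":[0,0,0]},{"hand":100,"offset":[0,0,0],"delta_rot":[0,0,0]},{"hand":100,"offset":[0,0,0],"delta_rot":[0,0,0]},{"hand":100,"offset":[0,0,0],"delta_rot":[0,0,0]},{"hand":100,"offset":[0,0,0],"delta_rot":[0,0,0]},{"hand":100,"offset":[0,0,1],"delta_rot":[0,0,0]},{"hand":100,"offset":[0,0,2],"delta_rot":[0,0,0]},{"hand":100,"offset":[0,0,3],"delta_rot":[0,0,0]},{"hand":100,"offset":[0,0,3],"delta_rot":[0,0,0]},{"hand":100,"offset":[0,0,3],"delta_rot":[0,0,0]}]'
python3 -c "
from h import *
st()"
```

```text
time_s: 8.9
ee_pos: [0.5556, -0.3397, 0.1562]
tool_rot: [-2.576, -1.798, 0.0]
ft_force: [0.1, 0.5, -0.2]
gripper_width: 0.0855
t 8.9 p [ 0.5556 -0.3397  0.1562] jaw -0.3519 zax [-0.  0. -1.] F [ 0.1  0.5 -0.2] w 0.0855 j [-0.55  0.32  0.27  1.52 -0.    1.37]
```

```bash
python3 -m pendant '[{"hand":100,"offset":[-3.03,1.77,0],"delta_rot":[0,0,0.0348]},{"hand":100,"offset":[-3.03,1.77,0],"delta_rot":[0,0,0.0348]},{"hand":100,"offset":[-3.03,1.77,0],"delta_rot":[0,0,0.0348]},{"hand":100,"offset":[-3.03,1.77,0],"delta_rot":[0,0,0.0348]},{"hand":100,"offset":[-3.03,1.77,0],"delta_rot":[0,0,0.0348]},{"hand":100,"offset":[0,0,0],"delta_rot":[0,0,0]},{"hand":100,"offset":[0,0,0],"delta_rot":[0,0,0]}]'
python3 -c "
from h import *
st();S=arm.read_camera('side')
print(fit([S],'filter_cube_center',.553,-.341,.003,[-.35]),fit([S],'stage_plate_center',.403,-.251,.0,[-.18]));cv2.imwrite('pics/g3.png',cv2.resize(S['img'][190:384,200:440,::-1],None,fx=3,fy=3))"
```

```text
time_s: 9.48
ee_pos: [0.4035, -0.2509, 0.1556]
tool_rot: [2.409, 2.014, 0.001]
ft_force: [0.4, -1.2, -0.3]
gripper_width: 0.0854
t 9.48 p [ 0.4035 -0.2509  0.1556] jaw -0.1782 zax [ 0.002 -0.001 -1.   ] F [ 0.4 -1.2 -0.3] w 0.0854 j [-0.56 -0.11 -0.2   1.48 -0.    1.19]
(array([ 0.55231571, -0.34253301, -0.35726026]), np.float64(47.588449156033114)) (array([ 0.40294827, -0.25156654, -0.17588807]), np.float64(62.71180765870621))
```

View pics/g3.png

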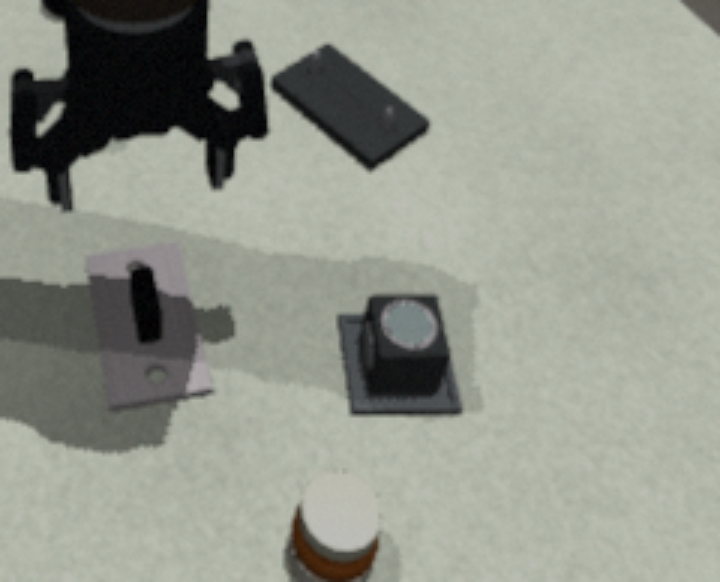

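```bash
python3 -m pendant '[{"hand":100,"offset":[0.1,0,-2.5],"delta_rot":[0,0,0]},{"hand":100,"offset":[0,0,-2.5],"delta_rot":[0,0,0]},{"hand":100,"offset":[0,0,-2.5],"delta_rot":[0,0,0]},{"hand":100,"offset":[0,0,-2.5],"delta_rot":[0,0,0]},{"hand":100,"offset":[0,0,-1.5],"delta_rot":[0,0,0]},{"hand":100,"offset":[0,0,-1.0],"delta_rot":[0,0,0]},{"hand":100,"offset":[0,0,0],"delta_rot":[0,0,0]},{"hand":100,"offset":[0,0,0],"delta_rot":[0,0,0]}]' 40
python3 -c "
from h import *
st()"
```

```text
time_s: 10.2
ee_pos: [0.4059, -0.2517, 0.0295]
tool_rot: [-2.41, -2.015, 0.0]
ft_force: [0.1, -0.9, -0.2]
gripper_width: 0.0854
t 10.2 p [ 0.4059 -0.2517  0.0295] jaw -0.1782 zax [-0.  0. -1.] F [ 0.1 -0.9 -0.2] w 0.0854 j [-0.56 -0.06 -0.39  1.23  0.    1.19]
```

```bash
python3 -m pendant '[{"hand":100,"offset":[0,0,0.2],"delta_rot":[0,0,0]},{"hand":0,"offset":[0,0,0],"delta_rot":[0,0,0]},{"hand":0,"offset":[0,0,0],"delta_rot":[0,0,0]},{"hand":0,"offset":[0,0,0],"delta_rot":[0,0,0]},{"hand":0,"offset":[0,0,0],"delta_rot":[0,0,0]},{"hand":0,"offset":[0,0,0],"delta_rot":[0,0,0]},{"hand":0,"offset":[0,0,0],"delta_rot":[0,0,0]},{"hand":0,"offset":[0,0,0],"delta_rot":[0,0,0]},{"hand":0,"offset":[0,0,0],"delta_rot":[0,0,0]},{"hand":0,"offset":[0,0,0],"delta_rot":[0,0,0]}]' 60
python3 -c "
from h import *
st()"
```

```text
time_s: 11.03
ee_pos: [0.4055, -0.2514, 0.0316]
tool_rot: [2.41, 2.015, 0.0]
ft_force: [-0.9, 0.2, 3.8]
gripper_width: 0.0152
t 11.03 p [ 0.4055 -0.2514  0.0316] jaw -0.178 zax [ 0. -0. -1.] F [-0.9  0.2  3.8] w 0.0152 j [-0.56 -0.06 -0.39  1.24  0.    1.19]
```

```bash
python3 -m pendant '[{"hand":0,"offset":[0,0,0.5],"delta_rot":[0,0,0]},{"hand":0,"offset":[0,0,1.5],"delta_rot":[0,0,0]},{"hand":0,"offset":[0,0,2],"delta_rot":[0,0,0]},{"hand":0,"offset":[0,0,2],"delta_rot":[0,0,0]},{"hand":0,"offset":[0,0,1],"delta_rot":[0,0,0]},{"hand":0,"offset":[0,0,0],"delta_rot":[0,0,0]},{"hand":0,"offset":[0,0,0],"delta_rot":[0,0,0]}]'
python3 -m pendant '[{"hand":0,"offset":[2.31,1.34,0],"delta_rot":[0,0,0.0485]},{"hand":0,"offset":[2.31,1.34,0],"delta_rot":[0,0,0.0485]},{"hand":0,"offset":[2.31,1.34,0],"delta_rot":[0,0,0.0485]},{"hand":0,"offset":[2.31,1.34,0],"delta_rot":[0,0,0.0485]},{"hand":0,"offset":[2.31,1.34,0],"delta_rot":[0,0,0.0485]},{"hand":0,"offset":[2.31,1.34,0],"delta_rot":[0,0,0.0485]},{"hand":0,"offset":[2.31,1.34,0],"delta_rot":[0,0,0.0485]},{"hand":0,"offset":[2.31,1.34,0],"delta_rot":[0,0,0.0485]},{"hand":0,"offset":[2.31,1.34,0],"delta_rot":[0,0,0.0485]},{"hand":0,"offset":[2.31,1.34,0],"delta_rot":[0,0,0.0485]},{"hand":0,"offset":[0,0,0],"delta_rot":[0,0,0]},{"hand":0,"offset":[0,0,0],"delta_rot":[0,0,0]}]'
python3 -c "
from h import *
import pickle
st();S=arm.read_camera('side');T=arm.read_camera('top');pickle.dump((T,S),open('c1.pkl','wb'))
cv2.imwrite('pics/p1.png',cv2.resize(S['img'][150:300,240:400,::-1],None,fx=4,fy=4,interpolation=cv2.INTER_CUBIC))
cv2.imwrite('pics/p1t.png',cv2.resize(T['img'][100:240,220:380,::-1],None,fx=4,fy=4,interpolation=cv2.INTER_CUBIC))"
```

```text
time_s: 11.62
ee_pos: [0.4054, -0.2514, 0.101]
tool_rot: [2.41, 2.015, 0.0]
ft_force: [0.1, -0.2, -2.1]
gripper_width: 0.0152
time_s: 12.62
ee_pos: [0.6363, -0.1163, 0.0985]
tool_rot: [-1.852, -2.534, 0.003]
ft_force: [-0.4, -0.4, -2.7]
gripper_width: 0.0152
t 12.62 p [ 0.6363 -0.1163  0.0985] jaw 0.3085 zax [-0.004  0.001 -1.   ] F [-0.4 -0.4 -2.7] w 0.0152 j [-0.18  0.32  0.15  1.41 -0.    1.08]
```

View pics/p1.png

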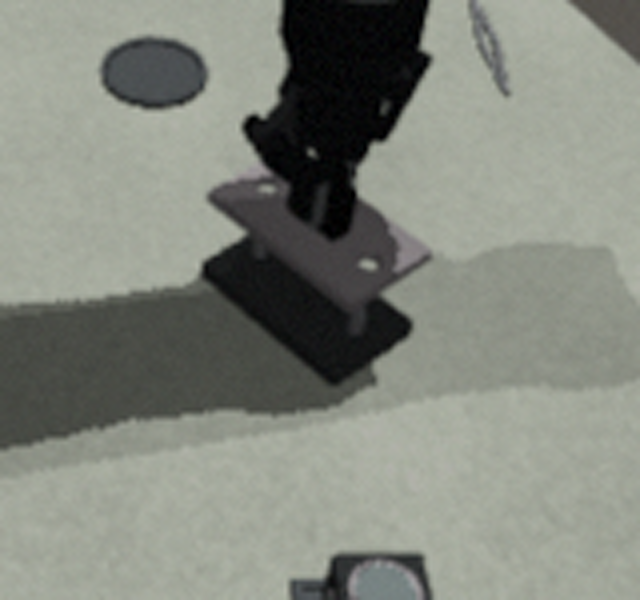

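View pics/p1t.png

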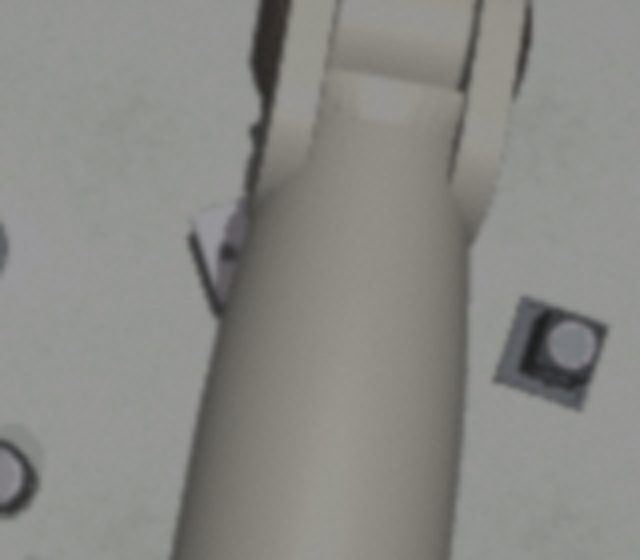

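```bash
python3 -m pendant '[{"hand":0,"offset":[0,0,-1],"delta_rot":[0,0,0]},{"hand":0,"offset":[0,0,-1],"delta_rot":[0,0,0]},{"hand":0,"offset":[0,0,-0.5],"delta_rot":[0,0,0]},{"hand":0,"offset":[0,0,0],"delta_rot":[0,0,0]},{"hand":0,"offset":[0,0,0],"delta_rot":[0,0,0]},{"hand":0,"offset":[0,0,0],"delta_rot":[0,0,0]},{"hand":0,"offset":[0,0,0],"delta_rot":[0,0,0]}]'
cat > pl.py <<'E'
from h import *
import sys
s=st();S=arm.read_camera('side')
s2=arm.read_state(); print(np.round(s2['ee_pos'],4))
zb=s2['ee_pos'][2]-.0316
M['stage_slab']=[(box(.07,.12,0,.008),0)]
print('zb',zb)
B=fit([S],'stage_base',.634,-.1175,0,[.3]); print('base',B)
P=fit([S],'stage_slab',.634,-.1175,zb,[.3],.005); print('slab',P)
im=cv2.resize(S['img'][:,:,::-1],None,fx=6,fy=6,interpolation=cv2.INTER_CUBIC)
for v,M_,col,z in ((B[0],'stage_base',(0,255,0),0),(P[0],'stage_slab',(0,0,255),zb)):
    h=cv2.convexHull(proj(S,place(M[M_][0][0],*v,z)).astype(np.float32)); cv2.polylines(im,[np.int32((h+.5)*6-.5)],True,col,1)
t=np.linspace(0,6.28,40)
v=P[0]
for sg in(-1,1):
    for q in (place(np.c_[.007*np.cos(t),sg*.042+.007*np.sin(t),0*t+.008],*v,zb),):
        cv2.polylines(im,[np.int32((proj(S,q)+.5)*6-.5)],True,(255,255,0),1)
cv2.imwrite(sys.argv[1],im[1000:1560,1500:2280])
E
python3 pl.py pics/p2.png
```

```text
time_s: 13.3
ee_pos: [0.6366, -0.1175, 0.0769]
tool_rot: [1.855, 2.534, 0.001]
ft_force: [-1.1, -0.1, -2.4]
gripper_width: 0.0148
t 13.3 p [ 0.6366 -0.1175  0.0769] jaw 0.3069 zax [ 0.001 -0.    -1.   ] F [-1.1 -0.1 -2.4] w 0.0148 j [-0.18  0.32  0.11  1.37  0.    1.08]
[ 0.6366 -0.1175  0.0768]
zb 0.04523946496661206
base (array([ 0.63455025, -0.11714159,  0.29952943]), np.float64(34.85586402586168))
slab (array([ 0.6350473 , -0.1182639 ,  0.30501979]), np.float64(28.07445309925688))
```

View pics/p2.png

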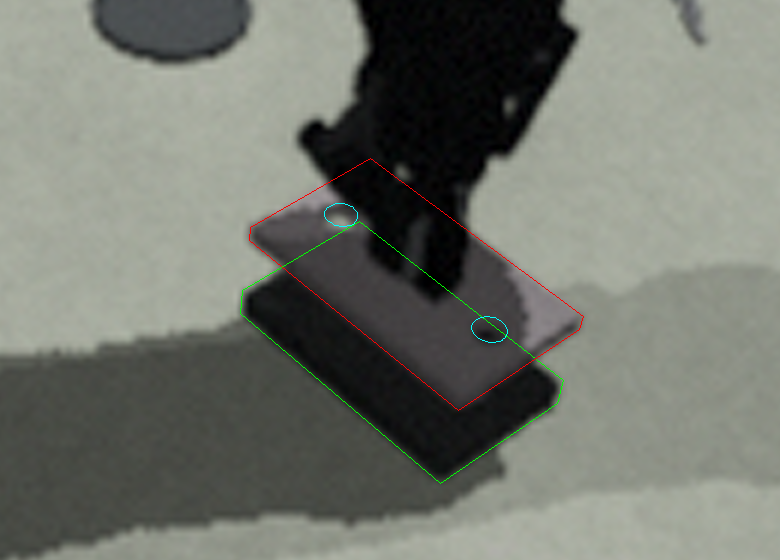

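```bash
python3 -m pendant '[{"hand":0,"offset":[-0.08,0.03,-0.5],"delta_rot":[0,0,0]},{"hand":0,"offset":[0,0,-0.5],"delta_rot":[0,0,0]},{"hand":0,"offset":[0,0,0],"delta_rot":[0,0,0]},{"hand":0,"offset":[0,0,0],"delta_rot":[0,0,0]}]'
python3 -m pendant '[{"hand":0,"offset":[0,0,-0.3],"delta_rot":[0,0,0]},{"hand":0,"offset":[0,0,-0.3],"delta_rot":[0,0,0]},{"hand":0,"offset":[0,0,0],"delta_rot":[0,0,0]},{"hand":0,"offset":[0,0,0],"delta_rot":[0,0,0]}]'
python3 pl.py pics/p3.png
```

```text
time_s: 13.68
ee_pos: [0.6352, -0.117, 0.0656]
tool_rot: [-1.855, -2.534, 0.001]
ft_force: [-0.3, 0.9, -2.6]
gripper_width: 0.0152
time_s: 14.02
ee_pos: [0.6354, -0.117, 0.06]
tool_rot: [-1.855, -2.535, 0.0]
ft_force: [-0.0, -0.8, -1.6]
gripper_width: 0.015
t 14.02 p [ 0.6354 -0.117   0.06  ] jaw 0.307 zax [-0.  0. -1.] F [-0.  -0.8 -1.6] w 0.015 j [-0.18  0.32  0.09  1.34 -0.    1.08]
[ 0.6355 -0.1171  0.0602]
zb 0.02859139267099276
base (array([ 0.63449221, -0.11635924,  0.3075098 ]), np.float64(31.160707873773525))
slab (array([ 0.63346227, -0.11735578,  0.3095747 ]), np.float64(25.888361905212232))
```

View pics/p3.png

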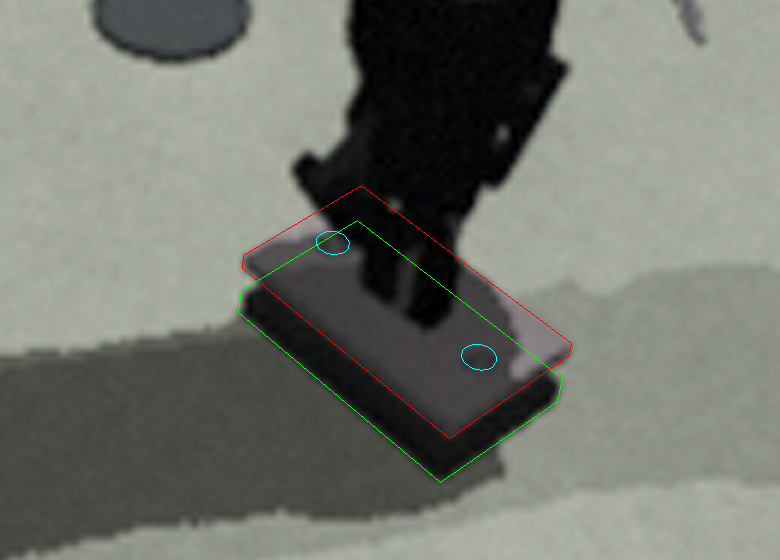

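```bash
python3 -m pendant '[{"hand":0,"offset":[0,0,-0.3],"delta_rot":[0,0,0]},{"hand":0,"offset":[0,0,-0.3],"delta_rot":[0,0,0]},{"hand":0,"offset":[0,0,0],"delta_rot":[0,0,0]},{"hand":0,"offset":[0,0,0],"delta_rot":[0,0,0]}]'
python3 -m pendant '[{"hand":0,"offset":[0,0,-0.3],"delta_rot":[0,0,0]},{"hand":0,"offset":[0,0,-0.3],"delta_rot":[0,0,0]},{"hand":0,"offset":[0,0,0],"delta_rot":[0,0,0]},{"hand":0,"offset":[0,0,0],"delta_rot":[0,0,0]}]'
```

```text
time_s: 14.4
ee_pos: [0.6354, -0.117, 0.0539]
tool_rot: [-1.855, -2.535, 0.0]
ft_force: [0.5, 0.5, -2.6]
gripper_width: 0.0145
time_s: 14.73
ee_pos: [0.6353, -0.117, 0.0479]
tool_rot: [-1.855, -2.535, 0.0]
ft_force: [0.1, 0.5, -2.8]
gripper_width: 0.0149
```

No contact with the pins; 2–3 mm left to the block.

```bash
python3 -m pendant '[{"hand":0,"offset":[0,0,-0.2],"delta_rot":[0,0,0]},{"hand":0,"offset":[0,0,0],"delta_rot":[0,0,0]},{"hand":0,"offset":[0,0,0],"delta_rot":[0,0,0]}]'
python3 -m pendant '[{"hand":0,"offset":[0,0,-0.1],"delta_rot":[0,0,0]},{"hand":0,"offset":[0,0,0],"delta_rot":[0,0,0]},{"hand":0,"offset":[0,0,0],"delta_rot":[0,0,0]}]'
```

```text
time_s: 14.98
ee_pos: [0.6355, -0.1171, 0.0462]
tool_rot: [-1.856, -2.535, 0.0]
ft_force: [-0.1, 0.3, -2.6]
gripper_width: 0.015
time_s: 15.23
ee_pos: [0.6357, -0.1171, 0.0457]
tool_rot: [1.855, 2.535, 0.0]
ft_force: [-0.3, 0.9, 1.2]
gripper_width: 0.0152
```

```bash
python3 -m pendant '[{"hand":60,"offset":[0,0,0],"delta_rot":[0,0,0]},{"hand":60,"offset":[0,0,0],"delta_rot":[0,0,0]},{"hand":60,"offset":[0,0,0],"delta_rot":[0,0,0]},{"hand":60,"offset":[0,0,0],"delta_rot":[0,0,0]},{"hand":60,"offset":[0,0,1],"delta_rot":[0,0,0]},{"hand":60,"offset":[0,0,2],"delta_rot":[0,0,0]},{"hand":100,"offset":[0,0,3],"delta_rot":[0,0,0]},{"hand":100,"offset":[0,0,3],"delta_rot":[0,0,0]},{"hand":100,"offset":[0,0,2],"delta_rot":[0,0,0]},{"hand":100,"offset":[0,0,0],"delta_rot":[0,0,0]}]'
python3 -c "
from h import *
st()"
```

```text
time_s: 16.07
ee_pos: [0.6373, -0.1174, 0.1618]
tool_rot: [1.851, 2.529, 0.005]
ft_force: [1.3, -0.3, 0.4]
gripper_width: 0.0852
t 16.07 p [ 0.6373 -0.1174  0.1618] jaw 0.307 zax [ 0.008 -0.001 -1.   ] F [ 1.3 -0.3  0.4] w 0.0852 j [-0.18  0.3   0.26  1.52  0.    1.08]
```

```bash
python3 -m pendant '[{"hand":100,"offset":[-3.03,0.66,0],"delta_rot":[0,0,0]},{"hand":100,"offset":[-3.03,0.66,0],"delta_rot":[0,0,0]},{"hand":100,"offset":[-3.03,0.66,0],"delta_rot":[0,0,0]},{"hand":100,"offset":[-3.03,0.66,0],"delta_rot":[0,0,0]},{"hand":100,"offset":[-3.03,0.66,0],"delta_rot":[0,0,0]},{"hand":100,"offset":[-3.03,0.66,0],"delta_rot":[0,0,0]},{"hand":100,"offset":[-3.03,0.66,0],"delta_rot":[0,0,0]},{"hand":100,"offset":[0,0,0],"delta_rot":[0,0,0]},{"hand":100,"offset":[0,0,0],"delta_rot":[0,0,0]},{"hand":100,"offset":[0,0,0],"delta_rot":[0,0,0]}]' 30
python3 -c "
from h import *
st();S=arm.read_camera('side')
for n,a in (('lens_small_center',(.421,-.07)),('lens_large_center',(.454,.099))): print(n,fit([S],n,*a))
print(fit([S],'stage_base',.634,-.1175,0,[.3])); M['stage_slab']=[(box(.07,.12,0,.022),0)];print(fit([S],'stage_slab',.634,-.1175,0,[.3])); print(fit([S],'stage_plate_center',.634,-.1175,.014,[.3]))
cv2.imwrite('pics/p4.png',cv2.resize(S['img'][150:350,190:390,::-1],None,fx=3,fy=3,interpolation=cv2.INTER_CUBIC))"
```

```text
time_s: 16.9
ee_pos: [0.4239, -0.071, 0.1558]
tool_rot: [1.855, 2.534, 0.001]
ft_force: [-0.0, -0.9, -0.4]
gripper_width: 0.0856
t 16.9 p [ 0.4239 -0.071   0.1558] jaw 0.307 zax [ 0.001 -0.    -1.   ] F [-0.  -0.9 -0.4] w 0.0856 j [-0.17 -0.22 -0.29  1.5  -0.    1.1 ]
lens_small_center (array([ 0.42087232, -0.07004582,  0.02421641]), np.float64(52.3463861686312))
lens_large_center (array([0.45329071, 0.09925252, 0.02947312]), np.float64(43.446884236187515))
(array([ 0.63438987, -0.11681975,  0.29040494]), np.float64(49.08854917621124))
(array([ 0.63368842, -0.11721591,  0.30685678]), np.float64(55.58008364718635))
(array([ 0.6337516 , -0.11681479,  0.29455488]), np.float64(109.88255718750796))
```

View pics/p4.png

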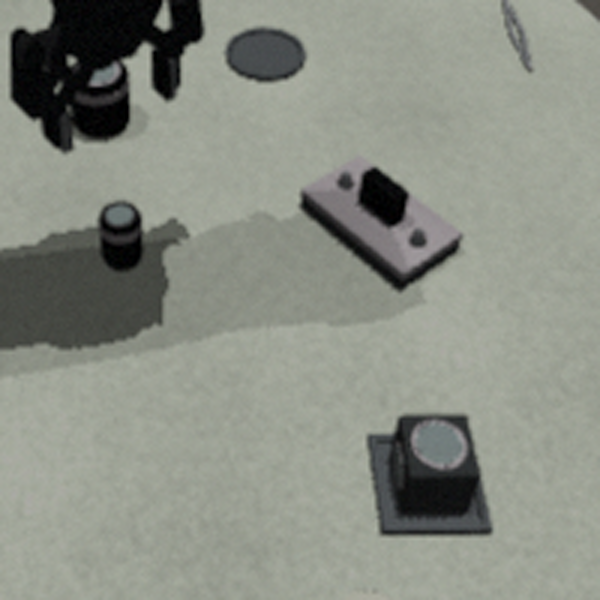

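```bash
python3 -m pendant '[{"hand":100,"offset":[0,0,-2.5],"delta_rot":[0,0,0]},{"hand":100,"offset":[0,0,-2.5],"delta_rot":[0,0,0]},{"hand":100,"offset":[0,0,-2.5],"delta_rot":[0,0,0]},{"hand":100,"offset":[0,0,-2.5],"delta_rot":[0,0,0]},{"hand":100,"offset":[0,0,-1.5],"delta_rot":[0,0,0]},{"hand":100,"offset":[0,0,-1.1],"delta_rot":[0,0,0]},{"hand":100,"offset":[0,0,0],"delta_rot":[0,0,0]},{"hand":100,"offset":[0,0,0],"delta_rot":[0,0,0]}]' 30
python3 -m pendant '[{"hand":0,"offset":[0,0,0],"delta_rot":[0,0,0]},{"hand":0,"offset":[0,0,0],"delta_rot":[0,0,0]},{"hand":0,"offset":[0,0,0],"delta_rot":[0,0,0]},{"hand":0,"offset":[0,0,0],"delta_rot":[0,0,0]},{"hand":0,"offset":[0,0,0],"delta_rot":[0,0,0]},{"hand":0,"offset":[0,0,0],"delta_rot":[0,0,0]},{"hand":0,"offset":[0,0,0],"delta_rot":[0,0,0]},{"hand":0,"offset":[0,0,0],"delta_rot":[0,0,0]}]' 30
python3 -c "
from h import *
st()"
```

```text
time_s: 17.62
ee_pos: [0.4237, -0.0709, 0.0293]
tool_rot: [-1.855, -2.534, 0.001]
ft_force: [0.3, -0.6, 0.5]
gripper_width: 0.0853
time_s: 18.28
ee_pos: [0.4238, -0.071, 0.03]
tool_rot: [1.855, 2.534, 0.001]
ft_force: [-1.7, -0.2, 5.9]
gripper_width: 0.0329
t 18.28 p [ 0.4238 -0.071   0.03  ] jaw 0.3069 zax [ 0.001 -0.    -1.   ] F [-1.7 -0.2  5.9] w 0.0329 j [-0.17 -0.18 -0.5   1.25 -0.    1.1 ]
```

```bash
python3 -m pendant '[{"hand":0,"offset":[0,0,0.5],"delta_rot":[0,0,0]},{"hand":0,"offset":[0,0,1.5],"delta_rot":[0,0,0]},{"hand":0,"offset":[0,0,3],"delta_rot":[0,0,0]},{"hand":0,"offset":[0,0,3],"delta_rot":[0,0,0]},{"hand":0,"offset":[0,0,3],"delta_rot":[0,0,0]},{"hand":0,"offset":[0,0,1],"delta_rot":[0,0,0]},{"hand":0,"offset":[0,0,0],"delta_rot":[0,0,0]},{"hand":0,"offset":[0,0,0],"delta_rot":[0,0,0]}]'
python3 -m pendant '[{"hand":0,"offset":[1.07,3.03,0],"delta_rot":[0,0,0]},{"hand":0,"offset":[1.07,3.03,0],"delta_rot":[0,0,0]},{"hand":0,"offset":[1.07,3.03,0],"delta_rot":[0,0,0]},{"hand":0,"offset":[1.07,3.03,0],"delta_rot":[0,0,0]},{"hand":0,"offset":[1.07,3.03,0],"delta_rot":[0,0,0]},{"hand":0,"offset":[1.07,3.03,0],"delta_rot":[0,0,0]},{"hand":0,"offset":[1.07,3.03,0],"delta_rot":[0,0,0]}]'
python3 -m pendant '[{"hand":0,"offset":[1.07,3.03,0],"delta_rot":[0,0,0]},{"hand":0,"offset":[1.07,3.03,0],"delta_rot":[0,0,0]},{"hand":0,"offset":[1.07,3.03,0],"delta_rot":[0,0,0]},{"hand":0,"offset":[1.07,3.03,0],"delta_rot":[0,0,0]},{"hand":0,"offset":[1.07,3.03,0],"delta_rot":[0,0,0]},{"hand":0,"offset":[1.07,3.03,0],"delta_rot":[0,0,0]},{"hand":0,"offset":[1.07,3.03,0],"delta_rot":[0,0,0]},{"hand":0,"offset":[0,0,0],"delta_rot":[0,0,0]},{"hand":0,"offset":[0,0,0],"delta_rot":[0,0,0]},{"hand":0,"offset":[0,0,0],"delta_rot":[0,0,0]}]'
python3 -c "
from h import *
st()"
```

```text
time_s: 18.95
ee_pos: [0.4234, -0.0709, 0.1486]
tool_rot: [-1.856, -2.535, 0.0]
ft_force: [1.5, -0.3, -1.4]
gripper_width: 0.0331
time_s: 19.53
ee_pos: [0.4976, 0.1426, 0.1467]
tool_rot: [-1.854, -2.533, 0.004]
ft_force: [1.2, -1.0, -2.0]
gripper_width: 0.0327
time_s: 20.37
ee_pos: [0.5724, 0.3528, 0.1468]
tool_rot: [-1.855, -2.534, 0.006]
ft_force: [0.6, 0.0, -1.2]
gripper_width: 0.0332
t 20.37 p [0.5724 0.3528 0.1468] jaw 0.3073 zax [-0.003 -0.002 -1.   ] F [ 0.6  0.  -1.2] w 0.0332 j [ 0.55  0.38  0.32  1.52 -0.    1.82]
```

```bash
python3 -m pendant '[{"hand":0,"offset":[0,0,-2.5],"delta_rot":[0,0,0]},{"hand":0,"offset":[0,0,-2.5],"delta_rot":[0,0,0]},{"hand":0,"offset":[0,0,-2.5],"delta_rot":[0,0,0]},{"hand":0,"offset":[0,0,-2],"delta_rot":[0,0,0]},{"hand":0,"offset":[0,0,-1.2],"delta_rot":[0,0,0]},{"hand":0,"offset":[0,0,-0.5],"delta_rot":[0,0,0]},{"hand":0,"offset":[0,0,0],"delta_rot":[0,0,0]},{"hand":0,"offset":[0,0,0],"delta_rot":[0,0,0]},{"hand":0,"offset":[0,0,0],"delta_rot":[0,0,0]}]'
python3 -c "
from h import *
st();S=arm.read_camera('side')
cv2.imwrite('pics/s4.png',cv2.resize(S['img'][90:200,170:320,::-1],None,fx=5,fy=5,interpolation=cv2.INTER_CUBIC))"
```

```text
time_s: 21.12
ee_pos: [0.574, 0.3536, 0.0391]
tool_rot: [1.855, 2.534, 0.003]
ft_force: [-0.6, 0.4, -0.4]
gripper_width: 0.0334
t 21.12 p [0.574  0.3536 0.0391] jaw 0.3067 zax [ 0.002  0.001 -1.   ] F [-0.6  0.4 -0.4] w 0.0334 j [ 0.55  0.4   0.14  1.31 -0.    1.82]
```

View pics/s4.png

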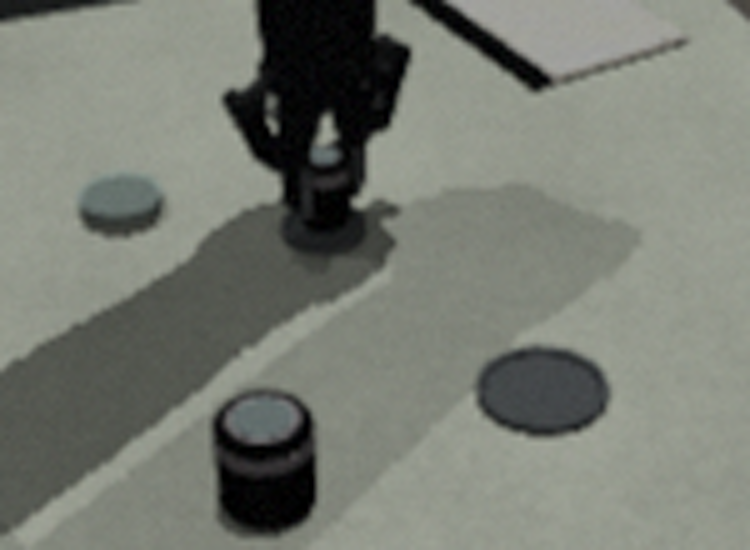

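Lens centred over the small rest (image 323,230). Lower the last millimetres.

```bash
python3 -m pendant '[{"hand":0,"offset":[0,0,-0.2],"delta_rot":[0,0,0]},{"hand":0,"offset":[0,0,-0.2],"delta_rot":[0,0,0]},{"hand":0,"offset":[0,0,0],"delta_rot":[0,0,0]},{"hand":0,"offset":[0,0,0],"delta_rot":[0,0,0]}]'
python3 -m pendant '[{"hand":0,"offset":[0,0,-0.1],"delta_rot":[0,0,0]},{"hand":0,"offset":[0,0,0],"delta_rot":[0,0,0]},{"hand":0,"offset":[0,0,0],"delta_rot":[0,0,0]}]'
python3 -m pendant '[{"hand":0,"offset":[0,0,-0.1],"delta_rot":[0,0,0]},{"hand":0,"offset":[0,0,0],"delta_rot":[0,0,0]},{"hand":0,"offset":[0,0,0],"delta_rot":[0,0,0]}]'
```

```text
time_s: 21.5
ee_pos: [0.5732, 0.3534, 0.0332]
tool_rot: [-1.856, -2.535, 0.0]
ft_force: [0.4, 0.7, -2.5]
gripper_width: 0.0332
time_s: 21.75
ee_pos: [0.5733, 0.3534, 0.0331]
tool_rot: [1.855, 2.535, 0.001]
ft_force: [-2.9, -0.9, 6.5]
gripper_width: 0.0327
time_s: 22.0
ee_pos: [0.5733, 0.3534, 0.0331]
tool_rot: [1.855, 2.535, 0.002]
ft_force: [-5.4, -3.3, 12.0]
gripper_width: 0.0332
```

```bash
python3 -m pendant '[{"hand":0,"offset":[0,0,0.15],"delta_rot":[0,0,0]},{"hand":100,"offset":[0,0,0],"delta_rot":[0,0,0]},{"hand":100,"offset":[0,0,0],"delta_rot":[0,0,0]},{"hand":100,"offset":[0,0,0],"delta_rot":[0,0,0]},{"hand":100,"offset":[0,0,0],"delta_rot":[0,0,0]},{"hand":100,"offset":[0,0,1],"delta_rot":[0,0,0]},{"hand":100,"offset":[0,0,2],"delta_rot":[0,0,0]},{"hand":100,"offset":[0,0,3],"delta_rot":[0,0,0]},{"hand":100,"offset":[0,0,3],"delta_rot":[0,0,0]},{"hand":100,"offset":[0,0,3],"delta_rot":[0,0,0]},{"hand":100,"offset":[0,0,0],"delta_rot":[0,0,0]},{"hand":100,"offset":[0,0,0],"delta_rot":[0,0,0]}]'
python3 -c "
from h import *
st()"
```

```text
time_s: 23.0
ee_pos: [0.5742, 0.3539, 0.1559]
tool_rot: [1.855, 2.534, 0.007]
ft_force: [0.6, 0.2, -1.0]
gripper_width: 0.0855
t 23.0 p [0.5742 0.3539 0.1559] jaw 0.307 zax [ 0.004  0.002 -1.   ] F [ 0.6  0.2 -1. ] w 0.0855 j [0.55 0.37 0.34 1.53 0.   1.82]
```

```bash
python3 -m pendant '[{"hand":100,"offset":[-1.3,-2.83,0],"delta_rot":[0,0,0]},{"hand":100,"offset":[-1.3,-2.83,0],"delta_rot":[0,0,0]},{"hand":100,"offset":[-1.3,-2.83,0],"delta_rot":[0,0,0]},{"hand":100,"offset":[-1.3,-2.83,0],"delta_rot":[0,0,0]},{"hand":100,"offset":[-1.3,-2.83,0],"delta_rot":[0,0,0]},{"hand":100,"offset":[-1.3,-2.83,0],"delta_rot":[0,0,0]},{"hand":100,"offset":[-1.3,-2.83,0],"delta_rot":[0,0,0]},{"hand":100,"offset":[-1.3,-2.83,0],"delta_rot":[0,0,0]},{"hand":100,"offset":[-1.3,-2.83,0],"delta_rot":[0,0,0]},{"hand":100,"offset":[0,0,0],"delta_rot":[0,0,0]},{"hand":100,"offset":[0,0,0],"delta_rot":[0,0,0]},{"hand":100,"offset":[0,0,0],"delta_rot":[0,0,0]}]' 40
python3 -c "
from h import *
st();S=arm.read_camera('side');print(fit([S],'lens_large_center',.454,.099),fit([S],'lens_small_center',.57,.353,.003))
cv2.imwrite('pics/l1.png',cv2.resize(S['img'][90:220,170:320,::-1],None,fx=4,fy=4,interpolation=cv2.INTER_CUBIC))"
```

```text
time_s: 24.0
ee_pos: [0.4562, 0.0987, 0.1523]
tool_rot: [-1.856, -2.534, 0.0]
ft_force: [0.2, 0.4, 0.7]
gripper_width: 0.0853
t 24.0 p [0.4562 0.0987 0.1523] jaw 0.3065 zax [-0.  0. -1.] F [0.2 0.4 0.7] w 0.0853 j [ 0.21 -0.13 -0.22  1.48  0.    1.48]
(array([0.45386174, 0.09983111, 0.02978989]), np.float64(57.49127520284468)) (array([0.5668886 , 0.33482147, 0.08998831]), np.float64(49.158485747910646))
```

View pics/l1.png

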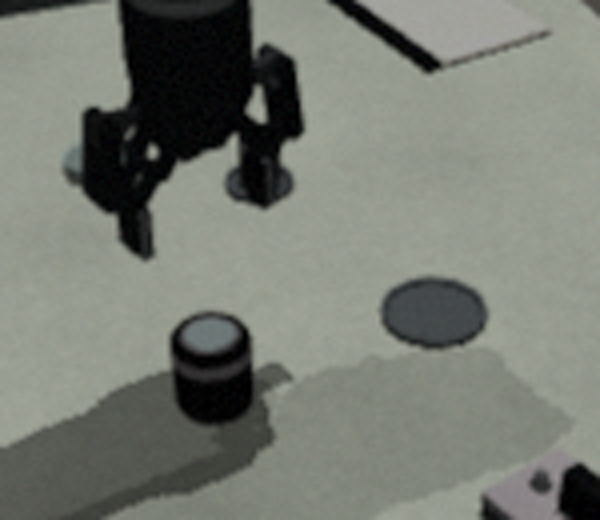

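```bash
python3 -m pendant '[{"hand":100,"offset":[0,0.05,-2.5],"delta_rot":[0,0,0]},{"hand":100,"offset":[0,0,-2.5],"delta_rot":[0,0,0]},{"hand":100,"offset":[0,0,-2.5],"delta_rot":[0,0,0]},{"hand":100,"offset":[0,0,-2.2],"delta_rot":[0,0,0]},{"hand":100,"offset":[0,0,-1.4],"delta_rot":[0,0,0]},{"hand":100,"offset":[0,0,-1],"delta_rot":[0,0,0]},{"hand":100,"offset":[0,0,0],"delta_rot":[0,0,0]},{"hand":100,"offset":[0,0,0],"delta_rot":[0,0,0]}]' 40
python3 -m pendant '[{"hand":0,"offset":[0,0,0],"delta_rot":[0,0,0]},{"hand":0,"offset":[0,0,0],"delta_rot":[0,0,0]},{"hand":0,"offset":[0,0,0],"delta_rot":[0,0,0]},{"hand":0,"offset":[0,0,0],"delta_rot":[0,0,0]},{"hand":0,"offset":[0,0,0],"delta_rot":[0,0,0]},{"hand":0,"offset":[0,0,0],"delta_rot":[0,0,0]},{"hand":0,"offset":[0,0,0],"delta_rot":[0,0,0]}]' 40
python3 -c "
from h import *
st()"
```

```text
time_s: 24.72
ee_pos: [0.4562, 0.0996, 0.0317]
tool_rot: [-1.854, -2.535, 0.001]
ft_force: [0.5, 0.6, 0.2]
gripper_width: 0.0857
time_s: 25.3
ee_pos: [0.4569, 0.0993, 0.0331]
tool_rot: [1.855, 2.534, 0.003]
ft_force: [-0.2, 0.4, 6.2]
gripper_width: 0.0553
t 25.3 p [0.4569 0.0993 0.0331] jaw 0.307 zax [ 0.002  0.001 -1.   ] F [-0.2  0.4  6.2] w 0.0553 j [ 0.21 -0.09 -0.41  1.24  0.    1.48]
```

```bash
python3 -m pendant '[{"hand":0,"offset":[0,0,0.5],"delta_rot":[0,0,0]},{"hand":0,"offset":[0,0,1.5],"delta_rot":[0,0,0]},{"hand":0,"offset":[0,0,2.5],"delta_rot":[0,0,0]},{"hand":0,"offset":[0,0,2],"delta_rot":[0,0,0]},{"hand":0,"offset":[0,0,0.5],"delta_rot":[0,0,0]},{"hand":0,"offset":[0,0,0],"delta_rot":[0,0,0]}]'
python3 -m pendant '[{"hand":0,"offset":[2.3,0.44,0],"delta_rot":[0,0,0]},{"hand":0,"offset":[2.3,0.44,0],"delta_rot":[0,0,0]},{"hand":0,"offset":[2.3,0.44,0],"delta_rot":[0,0,0]},{"hand":0,"offset":[2.3,0.44,0],"delta_rot":[0,0,0]},{"hand":0,"offset":[2.3,0.44,0],"delta_rot":[0,0,0]},{"hand":0,"offset":[2.3,0.44,0],"delta_rot":[0,0,0]},{"hand":0,"offset":[2.3,0.44,0],"delta_rot":[0,0,0]},{"hand":0,"offset":[2.4,0.44,0],"delta_rot":[0,0,0]},{"hand":0,"offset":[0,0,0],"delta_rot":[0,0,0]},{"hand":0,"offset":[0,0,0],"delta_rot":[0,0,0]}]'
python3 -c "
from h import *
st();S=arm.read_camera('side')
cv2.imwrite('pics/l2.png',cv2.resize(S['img'][90:220,170:340,::-1],None,fx=4,fy=4,interpolation=cv2.INTER_CUBIC))"
```

```text
time_s: 25.8
ee_pos: [0.4571, 0.0993, 0.1033]
tool_rot: [1.855, 2.533, 0.003]
ft_force: [0.6, 0.4, -3.3]
gripper_width: 0.0551
time_s: 26.63
ee_pos: [0.6411, 0.1343, 0.0987]
tool_rot: [-1.854, -2.533, 0.004]
ft_force: [0.6, 0.2, -4.3]
gripper_width: 0.0552
t 26.63 p [0.6411 0.1343 0.0987] jaw 0.3069 zax [-0.004 -0.001 -1.   ] F [ 0.6  0.2 -4.3] w 0.0552 j [ 0.21  0.34  0.18  1.42 -0.    1.47]
```

View pics/l2.png

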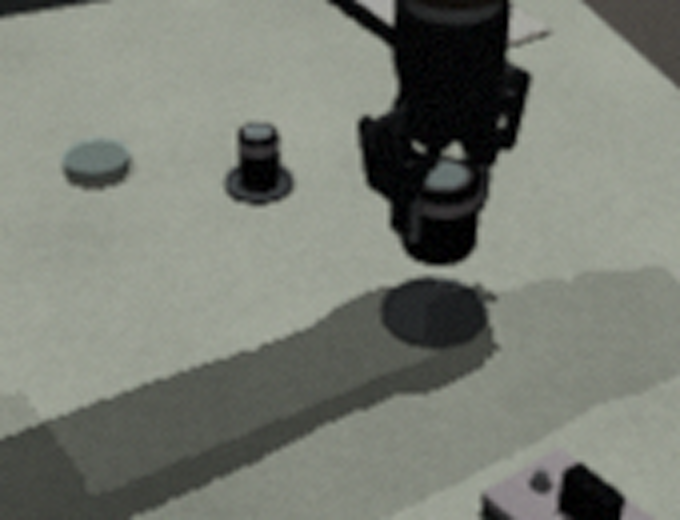

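```bash
python3 -m pendant '[{"hand":0,"offset":[0,0,-1.5],"delta_rot":[0,0,0]},{"hand":0,"offset":[0,0,-2],"delta_rot":[0,0,0]},{"hand":0,"offset":[0,0,-1.5],"delta_rot":[0,0,0]},{"hand":0,"offset":[0,0,-0.8],"delta_rot":[0,0,0]},{"hand":0,"offset":[0,0,0],"delta_rot":[0,0,0]},{"hand":0,"offset":[0,0,0],"delta_rot":[0,0,0]},{"hand":0,"offset":[0,0,0],"delta_rot":[0,0,0]}]'
python3 -m pendant '[{"hand":0,"offset":[0,0,-0.2],"delta_rot":[0,0,0]},{"hand":0,"offset":[0,0,-0.2],"delta_rot":[0,0,0]},{"hand":0,"offset":[0,0,0],"delta_rot":[0,0,0]},{"hand":0,"offset":[0,0,0],"delta_rot":[0,0,0]}]'
python3 -m pendant '[{"hand":0,"offset":[0,0,-0.1],"delta_rot":[0,0,0]},{"hand":0,"offset":[0,0,0],"delta_rot":[0,0,0]},{"hand":0,"offset":[0,0,0],"delta_rot":[0,0,0]}]'
```

```text
time_s: 27.27
ee_pos: [0.6415, 0.1344, 0.0451]
tool_rot: [1.855, 2.534, 0.002]
ft_force: [0.7, -0.2, -2.4]
gripper_width: 0.0546
time_s: 27.6
ee_pos: [0.6413, 0.1343, 0.0399]
tool_rot: [1.856, 2.535, 0.0]
ft_force: [-0.1, 0.5, -2.4]
gripper_width: 0.0548
time_s: 27.85
ee_pos: [0.6412, 0.1343, 0.0387]
tool_rot: [-1.856, -2.535, 0.0]
ft_force: [0.2, 0.0, -2.3]
gripper_width: 0.0549
```

```bash
python3 -m pendant '[{"hand":0,"offset":[0,0,-0.2],"delta_rot":[0,0,0]},{"hand":0,"offset":[0,0,0],"delta_rot":[0,0,0]},{"hand":0,"offset":[0,0,0],"delta_rot":[0,0,0]}]'
python3 -m pendant '[{"hand":0,"offset":[0,0,-0.1],"delta_rot":[0,0,0]},{"hand":0,"offset":[0,0,0],"delta_rot":[0,0,0]},{"hand":0,"offset":[0,0,0],"delta_rot":[0,0,0]}]'
```

```text
time_s: 28.1
ee_pos: [0.6411, 0.1343, 0.0365]
tool_rot: [-1.856, -2.535, 0.0]
ft_force: [0.0, 0.6, -2.8]
gripper_width: 0.0551
time_s: 28.35
ee_pos: [0.6413, 0.1343, 0.0362]
tool_rot: [1.856, 2.535, 0.0]
ft_force: [-2.3, -0.2, 2.2]
gripper_width: 0.0552
```

Contact at the expected height. Release, lift, and swing clear for the check.

```bash
python3 -m pendant '[{"hand":100,"offset":[0,0,0],"delta_rot":[0,0,0]},{"hand":100,"offset":[0,0,0],"delta_rot":[0,0,0]},{"hand":100,"offset":[0,0,0],"delta_rot":[0,0,0]},{"hand":100,"offset":[0,0,0],"delta_rot":[0,0,0]},{"hand":100,"offset":[0,0,1],"delta_rot":[0,0,0]},{"hand":100,"offset":[0,0,2],"delta_rot":[0,0,0]},{"hand":100,"offset":[0,0,3],"delta_rot":[0,0,0]},{"hand":100,"offset":[0,0,3],"delta_rot":[0,0,0]},{"hand":100,"offset":[0,0,3],"delta_rot":[0,0,0]},{"hand":100,"offset":[0,0,3],"delta_rot":[0,0,0]}]'
python3 -m pendant '[{"hand":100,"offset":[-3,0,1],"delta_rot":[0,0,0]},{"hand":100,"offset":[-3,0,1],"delta_rot":[0,0,0]},{"hand":100,"offset":[-3,0,1],"delta_rot":[0,0,0]},{"hand":100,"offset":[-3,0,1],"delta_rot":[0,0,0]},{"hand":100,"offset":[-3,0,1],"delta_rot":[0,0,0]},{"hand":100,"offset":[-3,0,1],"delta_rot":[0,0,0]},{"hand":100,"offset":[-3,0,0],"delta_rot":[0,0,0]},{"hand":100,"offset":[-3,0,0],"delta_rot":[0,0,0]},{"hand":100,"offset":[-3,0,0],"delta_rot":[0,0,0]},{"hand":100,"offset":[-1,0,0],"delta_rot":[0,0,0]},{"hand":100,"offset":[0,0,0],"delta_rot":[0,0,0]}]'
python3 - <<'E'
from h import *
st()
T=arm.read_camera("top");S=arm.read_camera("side")
for w,c in (("T",T),("S",S)):
    cv2.imwrite(f"pics/f{w}.png",cv2.resize(c["img"][:,:,::-1],None,fx=1.5,fy=1.5,interpolation=cv2.INTER_CUBIC))
    for n,a in {"lens_large_center":(.641,.1345,.003),"lens_small_center":(.572,.3535,.003),"filter_cube_center":(.554,-.3415,.003),"stage_plate_center":(.635,-.1175,.014),"rest_square":(.554,-.34,0),"dish":(.448,.426,0)}.items():
        v,s=fit([c],n,*a,None,.004); print(w,n,np.round(v,4),round(s,1))
E
```

```text
time_s: 29.18
ee_pos: [0.641, 0.1343, 0.1882]
tool_rot: [1.855, 2.535, 0.001]
ft_force: [1.4, 0.0, 0.3]
gripper_width: 0.0855
time_s: 30.1
ee_pos: [0.3598, 0.1344, 0.2473]
tool_rot: [1.853, 2.535, 0.004]
ft_force: [-0.0, 0.4, 0.4]
gripper_width: 0.0853
t 30.1 p [0.3598 0.1344 0.2473] jaw 0.308 zax [ 0.003  0.001 -1.   ] F [-0.   0.4  0.4] w 0.0853 j [ 0.36 -0.31 -0.19  1.69  0.    1.62]
T lens_large_center [0.6432 0.1345 0.0036] 30.1
T lens_small_center [0.5751 0.3545 0.0089] 20.9
T filter_cube_center [ 0.5565 -0.3423 -0.3627] 36.2
T stage_plate_center [ 0.6366 -0.1173  0.3962] 63.9
T rest_square [ 0.5563 -0.3404 -0.3532] 38.7
T dish [0.4504 0.4263 0.0712] 21.2
S lens_large_center [0.6392 0.1353 0.0464] 50.3
S lens_small_center [ 0.5709  0.3542 -0.0007] 52.5
S filter_cube_center [ 0.5525 -0.3426 -0.357 ] 45.8
S stage_plate_center [ 0.6339 -0.1168  0.2939] 106.9
S rest_square [ 0.5533 -0.341  -0.3519] 52.8
S dish [0.4453 0.4256 0.0345] 36.8
```

View pics/fT.png

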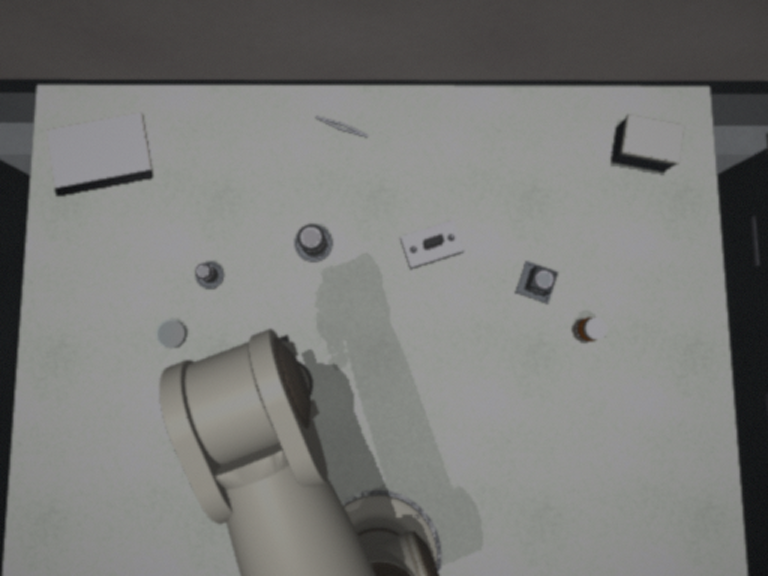

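View pics/fS.png

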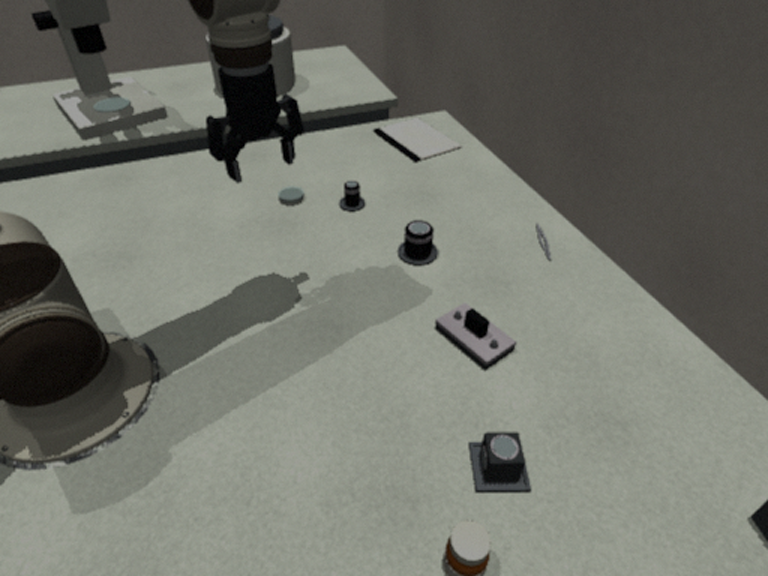

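```bash
python3 - <<'E'
from h import *
T=arm.read_camera("top")
for sg in (0,):
    M['stage_slab']=[(box(.07,.12,0,.022),0)]
    for th in (.25,.3,.35):
        print(fit([T],'stage_slab',.6366,-.1175,0,[th],.003),fit([T],'stage_plate_center',.6366,-.1175,.014,[th],.003))
im=cv2.resize(T["img"][140:190,255:320,::-1],None,fx=10,fy=10,interpolation=cv2.INTER_CUBIC)
cv2.imwrite("pics/fp.png",im)
E
```

```text
(array([ 0.63370272, -0.11603508,  0.3039837 ]), np.float64(13.517742147927338)) (array([ 0.63660014, -0.11725425,  0.22206544]), np.float64(63.10568555650314))
(array([ 0.63371064, -0.11602627,  0.30369948]), np.float64(13.517817656421867)) (array([ 0.63660169, -0.11726139,  0.39690052]), np.float64(63.8409124543659))
(array([ 0.63370991, -0.11602003,  0.30372384]), np.float64(13.517816868515526)) (array([ 0.63659895, -0.11726109,  0.39676164]), np.float64(63.84096365892028))
```

View pics/fp.png

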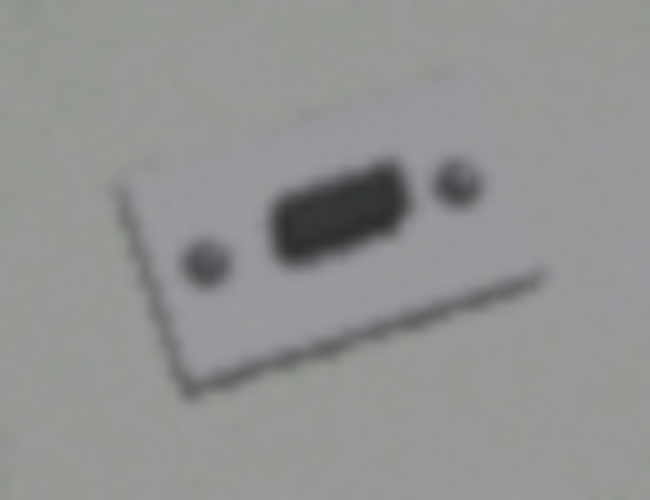

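```bash
python3 -c "
from h import *
st(); print(arm.finish_job())"
```

```text
t 30.25 p [0.3621 0.1345 0.2461] jaw 0.307 zax [ 0.001  0.    -1.   ] F [0.2 0.4 0.2] w 0.0853 j [ 0.36 -0.3  -0.18  1.69 -0.    1.62]
the job is handed in; nothing more can be done
None
```

All four parts are in their places, and I handed the job in at 30 s. No verdict came back, so what follows rests on my own checks. I placed the filter cube first, then the stage plate, the small lens barrel and the large lens barrel. Each was lowered until the wrist force showed contact at the expected height, then released.

**Position, from fits to the last side and top pictures:**

| Part | Distance from the middle of its place | Limit |
|---|---|---|
| Large lens barrel | about 1 mm | 12 mm |
| Small lens barrel | about 1.5 mm | 12 mm |
| Filter cube | about 2 mm | 14 mm |
| Stage plate | about 1 mm | 6 mm |

- **Stage plate:** both pins show through its holes, and contact came at the seated height. It was released at the base's angle to within about 0.01 rad.
- **Bystanders:** the dish is where it started, within measurement error. The jar looks unmoved in both pictures, but I did not measure it again.
- **Robot:** it stood clear of everything when I handed in.

**Checks that disagreed:**
- The side and top cameras differ by a steady 3 mm or so in x, so I compared each part and its place within the same camera.
- The top-view fit of the plate with its grip bar gave two answers for its angle, 0.22 and 0.40 rad. A fit to the plate's outline gave 0.304 rad and the side camera 0.294 rad, against 0.307 rad for the base. That outline fit put the plate about 3 mm off in x, while the bar fit agreed with the base position.

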